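Rake gauge held on a model plinth

ROBOT

A 6-joint arm with a two-finger parallel gripper is mounted at the origin on the work surface. World frame = base frame: x ahead of the robot, y to its left, z up, the work surface at z = 0. Lengths are in m, angles in rad, forces in N, time in s.
With the tool pointing down it reaches from about 0.4 to 0.825 m from the base axis. Payload 7 kg.
Tool frame: the origin (TCP) lies midway between the tips of the shut fingers; the grasp point (between the pads) lies 19 mm behind it; z points along the fingers, y is the direction in which the jaws open and shut (so a half turn about z gives the same grasp; the last joint's range is limited). The gripper opens to 88 mm and grips with 3 to 60 N. Pads are 19 mm wide; open, the fingers measure 130 mm over their backs; the gripper's body (78 mm by 193 mm) begins 47 mm behind the grasp point.
Start: joints at [1.519, 0.359, 0.012, 0, -1.224, -0.288], TCP at [0.225, 0.636, 0.227] pointing down, gripper open.
Joint ranges: [-3.07, 3.07], [-1.43, 2.12], [-1.02, 1.25], [-3.03, 1.67], [-3.05, -0], [-3.03, 3.03]. Speed limits (rad/s): [2.39, 2.39, 3.01, 3.14, 3.14, 3.14].

INTERFACE

Orientations are given as a unit quaternion [x, y, z, w].
In Python, from bench import r gives the robot as it stands.
- The arm moves only by the tool servo_tool, never from a script. Its argument "series" is a list of rows, each an object with "gripper": the finger opening in m, from 0 to 0.0876; "translation": the shift along the tool's x, y, z in m, a list of three; "twist": the turn about the tool's z in degrees. A call has 1 to 20 rows; each row shifts and turns the pose as measured when the row begins, along the tool's axes as they then stand; what a row does not reach is not made up. A row lasts 1/12 s, in which the tool goes at most 41.7 mm and 7.16 degrees, less where a joint would pass 70% of its speed; a pose out of reach is approached as far as the arm can. A call is refused whole if a number of a shift passes 0.0417 or a number of a turn 7.16, either way. A call with a gripper value outside its range is refused whole. The fingers move at their own pace and stop on an object; "squeeze" is the grip in N (left out, the last holds). Time passes only in rows, so rows that do not move let the fingers close. It gives the time, the measured TCP pose, the force and the opening at its end, in the units of the state.
- r.read_state(): the state, without advancing time (a new reading comes with each control period).
- r.snapshot(name): name is "scene" or "side" or "wrist"; returns a dict with "frame" (400x640x3 uint8, red, green, blue), "z_map" (400x640 float32, m along the optical axis (not along the pixel's ray), 0 where there is no reading), "fx", "fy", "cx", "cy" (pixels), "position" and "rotation" of the camera in the world. Camera axes: x right, y down, z forward; pixel columns grow to the right and rows downward; lengths in m; the calibration is good to about 2 mm. A picture is of the moment at which its call begins.
- r.close_job(): hands the job in, once; it reports no verdict.
The state is a dict: "t": time; "joint_pos": joint angles; "qvel": joint speeds; "effort": joint torques, N m; "position": TCP position; "orientation": TCP orientation; "ft_force": force on the tool from outside, world axes, zero at the start; "ft_torque": the same for the moment, N m; "finger_gap": finger opening in m.
Only numpy, scipy, OpenCV 4.12 (cv2) and the standard library are available. Lean on these libraries where they do the work, as an engineer would, in place of code of your own. Each camera call takes 0.05 s, during which the arm holds its last target.

TASK

Pick up the angle gauge and set it down level on the middle of the plinth's rounded ridge, its dial plate standing square across the ridge. Then rock it sideways on the ridge until its hanging pointer settles on the middle of the setting tab at the edge of the dial, and stay like that: finish while still gripping the gauge, with its sole resting lightly on the ridge, so that a mast can be glued beside it. Leave the other things on the table alone.

Things in the scene. Friction and masses are not known exactly. Their poses are not given: they have to be found in the camera images.
- gauge: Loose angle gauge, about 0.3 kg, standing on the table. Origin: centre of the underside of its sole; its z is up, its x points out of the dial's face (away from the robot, more or less), its y runs along the dial plate. Metal sole 50 (x) x 76 (y) x 10 mm, upright metal dial plate 8 (x) x 110 (y) mm from 10 to 135 mm up, and on top the part to grip: a wooden block 24 (x) x 30 (y) mm from 135 to 180 mm up, centred on the gauge's z axis.
- plinth: Fixed wooden plinth 110 (x) x 104 (y) mm, body 36 mm tall with an uneven top: a ridge with a half-round top (radius 12 mm, its axis 48 mm up) runs along the plinth's x through the middle, crest 60 mm above the table; two lower ribs beside it, 40 mm to each side, at most 40 mm high, leave the gauge free to rock by more than 0.4 rad either way. Origin: centre of the underside; z up.
- ridge_mid (a point): Middle of the plinth's ridge, on the crest, 60 mm above the table.
- pointer (a joint): Steel plumb pointer on the face of the dial, hung from a pivot 120 mm above the underside of the sole, swinging freely about the gauge's x axis. It hangs straight down in the world and reads 0 when the gauge is upright; value in rad, positive when the tip swings to the gauge's +y (turning the gauge by -a about its own x axis makes it settle at +a). It swings for about 1 s after a move.
- pointer_tip (a point): Lower end of the pointer, 82 mm from its pivot, 7 mm in front of the gauge's z axis.
- mark (a joint): Setting tab: a dark steel tab 9 mm wide and 15 mm long at the lower edge of the dial, just below the pointer's tip, turning about the same pivot and with the same sense as the pointer; stiff, set beforehand, differs from run to run between 0.15 and 0.33 rad (always on the gauge's +y side). The pointer is on the tab when the two joints read the same.
- mark_tip (a point): Middle of the setting tab's upper edge, 82 mm from the pivot, at which the pointer's tip must point.
- dropper: small amber dropper bottle, 26 mm across, 55 mm tall, standing between the gauge and the plinth. Bystander. Origin: centre of its underside.
- jar1: glass paint jar with white lid, 40 mm across, 40 mm tall. Bystander. Origin: centre of its underside.
- jar2: second glass paint jar like the first. Bystander. Origin: centre of its underside.
- mug: white mug, 80 mm across, 90 mm tall. Bystander. Origin: centre of its underside.
- solvent: clear bottle, 52 mm across, 120 mm tall. Bystander. Origin: centre of its underside.
- hull: pale wooden ship's hull with a deckhouse, 60 x 120 x 36 mm, lying flat. Bystander. Origin: centre of its underside.
- brush: paint slim artist's brush 170 mm long, 9 mm thick, lying. Bystander. Origin: centre of its underside.
Things that resemble listed ones, but are neither listed nor needed, are in the scene too. Several things look just like the plinth: the one meant starts farthest to the robot's right.

How it is judged:
By the outcome, as a careful person would: the job done as asked, in the order asked, and still so for the second after the job is handed in, while the arm keeps its last pose, push and grip.
It also fails if it takes over 48 s, if anything falls off the work surface, if the arm or the gripper's body presses on something with over 40 N, if the wrist force passes 120 N, or if a joint passes its speed limit or range.

## Working session

There is one attempt and no reset: what is moved stays moved. The work goes in short steps, Python scripts to look and compute and a tool call to move; the robot and the scene stay as the last step left them, time stands still between calls to the robot, and variables do not carry over. Pictures are saved under pics/ and viewed, and the job is handed in when it is done.

Besides the shell and the picture viewer there is one more tool, called in YAML: its name, and indented under it one key for each argument. servo_tool: Moves the arm, as the interface text tells. Its arguments: {"type":"object","properties":{"series":{"type":"array","items":{"type":"object","properties":{"gripper":{"type":"number"},"translation":{"type":"array","items":{"type":"number"}},"twist":{"type":"number"}}}},"squeeze":{"type":"number"}},"required":["series"]}

```bash
mkdir -p pics; ls; cat > h.py <<'E'
import numpy as np, cv2
from bench import r
def snap(cam,name):
    s=r.snapshot(cam); cv2.imwrite(f'pics/{name}.png',s['frame'][:,:,::-1]); np.savez(f'pics/{name}.npz',**s); return s
def load(name): return dict(np.load(f'pics/{name}.npz'))
def R(s):
    q=np.array(s['rotation'])
    if q.shape==(3,3): return q
    from scipy.spatial.transform import Rotation
    return Rotation.from_quat(q).as_matrix()
def world(s,u,v,d=None):
    d=s['z_map'][int(v),int(u)] if d is None else d
    p=np.array([(u-s['cx'])/s['fx']*d,(v-s['cy'])/s['fy']*d,d])
    return np.array(s['position'])+R(s)@p
def atz(s,u,v,z):
    k=R(s)@np.array([(u-s['cx'])/s['fx'],(v-s['cy'])/s['fy'],1]); p=np.array(s['position'])
    return p+k*(z-p[2])/k[2]
def proj(s,P):
    c=R(s).T@(np.array(P)-np.array(s['position'])); return c[0]/c[2]*s['fx']+s['cx'],c[1]/c[2]*s['fy']+s['cy']
def cloud(s):
    v,u=np.mgrid[0:400,0:640]; d=s['z_map']
    P=np.stack([(u-s['cx'])/s['fx']*d,(v-s['cy'])/s['fy']*d,d],-1)@R(s).T+np.array(s['position'])
    P[d<=0]=np.nan
    return P
def crop(name,u0,v0,u1,v1,out):
    im=cv2.imread(f'pics/{name}.png')[v0:v1,u0:u1]; f=min(800/(u1-u0),600/(v1-v0)); cv2.imwrite(f'pics/{out}.png',cv2.resize(im,None,fx=f,fy=f,interpolation=cv2.INTER_CUBIC)); print('scale',f)
E
python3 - <<'E'
from h import *
for c in ['scene','side','wrist']:
    s=snap(c,c+'0'); print(c,s['position'],s['rotation'],s['fx'],s['cx'],s['cy'])
print(r.read_state())
E
```

```text
pics
scene [1.24462284 0.04703936 0.64128702] [ 0.60739767  0.65383825 -0.33322993 -0.30417335] 363.479787980426 322.26878184693487 196.1286772690216
side [0.46619382 0.71831574 0.96203485] [-0.07015138  0.93855489 -0.33746284  0.0176728 ] 413.2446329913899 315.5090347041649 198.76652816479907
wrist [0.28729434 0.61464098 0.38359443] [-0.57294801  0.81012907  0.10101591 -0.07223058] 311.09296062416695 317.8839522316083 195.77318322680821
{'t': 0.15, 'joint_pos': array([ 1.51910579e+00,  3.59226927e-01,  1.12927335e-02, -2.35057980e-04,
       -1.22409763e+00, -2.88113282e-01]), 'qvel': array([-0.00063126, -0.00160817,  0.00054245,  0.00265903,  0.00061263,
        0.00160251]), 'effort': array([-1.02190766e-03, -5.83273315e+01,  2.93290937e+01,  7.00113684e+00,
        8.84098961e-03, -1.07138676e-04]), 'position': array([0.22488051, 0.63606161, 0.22584867]), 'orientation': array([ 9.85594398e-01, -1.69125068e-01, -3.68850795e-05,  6.26470756e-04]), 'ft_force': array([ 0.2665052 , -0.47690736,  0.07591039]), 'ft_torque': array([-0.01999804, -0.06568557,  0.02310941]), 'finger_gap': 0.08753550218045889}
```

View pics/scene0.png

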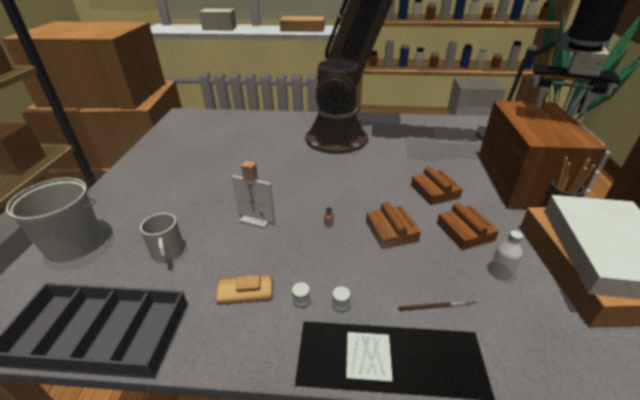

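View pics/side0.png

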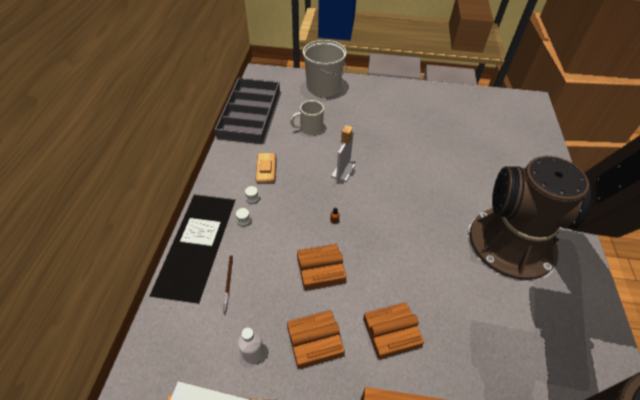

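View pics/wrist0.png

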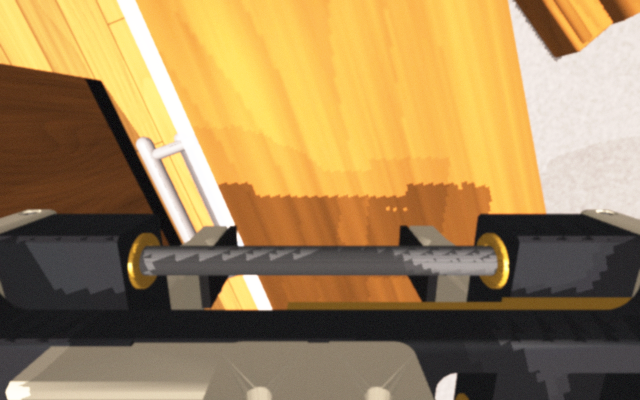

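The scene view shows the gauge at (252,200), the dropper at (328,216), and three plinth-like blocks at (393,223), (436,185) and (467,225). The camera faces the robot, so the robot's right is image left. That makes the one at (393,223) the likely plinth, and I'll measure to confirm.

```bash
python3 - <<'E'
from h import *
a=load('scene0');b=load('side0')
for n,s,pts in [('sc',a,dict(A=(393,223),B=(436,185),C=(467,225),block=(249,172),plate=(255,200),dropper=(328,212),tab=(254,221))),('si',b,dict(A=(321,265),C=(316,337),B=(393,329),block=(347,135),dropper=(335,215)))]:
    for k,(u,v) in pts.items(): print(n,k,world(s,u,v).round(3))
# cloud clusters
PA=[cloud(a),cloud(b)]
for nm,P in zip('ab',PA):
    print(nm,'table z',np.nanmedian(P[(P[...,0]>.3)&(P[...,0]<.9)&(abs(P[...,1])<.4)][:,2]))
    m=(P[...,0]>.3)&(P[...,0]<.9)&(P[...,1]>-.45)&(P[...,1]<.5)&(P[...,2]>.012)&(P[...,2]<.25)
    n,l,st,c=cv2.connectedComponentsWithStats(m.astype('uint8'))
    for i in range(1,n):
        if st[i,4]>40:
            Q=P[l==i]; print(nm,c[i].round(),st[i,4],Q.min(0).round(3),Q.max(0).round(3))
crop('scene0',210,140,330,240,'c1');crop('scene0',340,150,520,260,'c2');crop('side0',270,110,440,370,'c3')
E
```

```text
sc A [0.545 0.165 0.05 ]
sc B [0.349 0.306 0.037]
sc C [0.523 0.353 0.036]
sc block [ 0.511 -0.193  0.163]
sc plate [ 0.506 -0.189  0.074]
sc dropper [0.512 0.001 0.05 ]
sc tab [ 0.51  -0.199  0.006]
si A [0.517 0.179 0.041]
si C [0.503 0.37  0.052]
si B [0.332 0.326 0.052]
si block [ 0.494 -0.179  0.168]
si dropper [0.5   0.01  0.035]
a table z -0.00016617003430330346
a [513. 165.] 735 [0.3   0.497 0.012] [0.406 0.5   0.2  ]
a [253. 194.] 1682 [ 0.481 -0.249  0.012] [ 0.519 -0.142  0.18 ]
a [436. 186.] 996 [0.3   0.243 0.012] [0.402 0.379 0.061]
a [392. 225.] 1536 [0.454 0.102 0.012] [0.591 0.235 0.061]
a [467. 225.] 1602 [0.442 0.291 0.012] [0.58  0.429 0.062]
a [329. 217.] 128 [ 0.499 -0.01   0.012] [0.518 0.014 0.056]
a [162. 236.] 1524 [ 0.589 -0.429  0.012] [ 0.7   -0.348  0.091]
a [507. 256.] 1015 [0.629 0.381 0.012] [0.672 0.431 0.122]
a [244. 288.] 1282 [ 0.705 -0.226  0.012] [ 0.781 -0.103  0.038]
a [301. 293.] 324 [ 0.739 -0.058  0.012] [ 0.777 -0.022  0.042]
a [137. 312.] 2470 [ 0.781 -0.45   0.012] [ 0.9   -0.279  0.047]
a [341. 297.] 330 [0.745 0.026 0.012] [0.781 0.063 0.042]
b table z -0.0004900690818284703
b [310. 116.] 750 [ 0.588 -0.434  0.012] [ 0.697 -0.346  0.092]
b [251. 123.] 815 [ 0.778 -0.45   0.012] [ 0.9   -0.275  0.049]
b [344. 150.] 561 [ 0.479 -0.248  0.012] [ 0.516 -0.139  0.181]
b [266. 167.] 521 [ 0.703 -0.225  0.012] [ 0.777 -0.101  0.039]
b [251. 193.] 159 [ 0.737 -0.057  0.012] [ 0.772 -0.02   0.044]
b [334. 215.] 102 [ 0.489 -0.005  0.012] [0.515 0.018 0.056]
b [242. 215.] 176 [0.742 0.027 0.012] [0.777 0.065 0.043]
b [321. 265.] 1681 [0.452 0.106 0.012] [0.586 0.237 0.063]
b [388. 329.] 1779 [0.3   0.245 0.012] [0.399 0.382 0.063]
b [315. 338.] 2311 [0.437 0.293 0.012] [0.576 0.43  0.063]
b [250. 345.] 682 [0.618 0.384 0.012] [0.669 0.435 0.122]
scale 6.0
scale 4.444444444444445
scale 2.3076923076923075
```

View pics/c1.png

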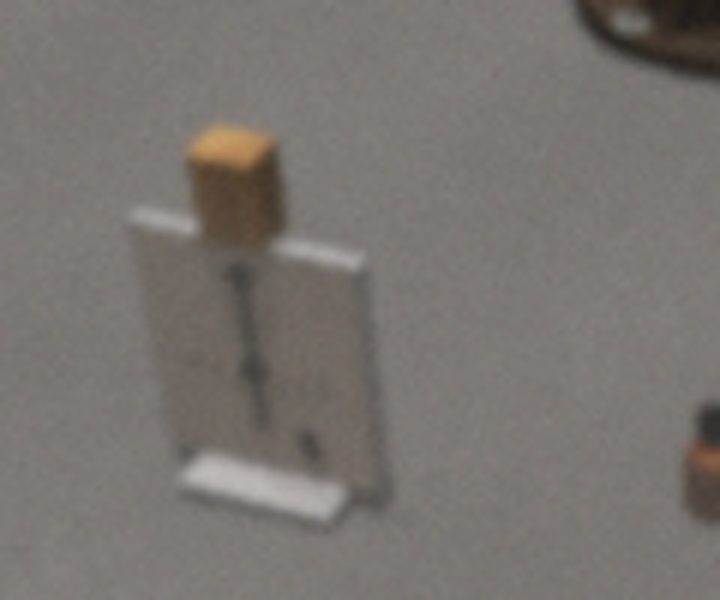

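View pics/c2.png

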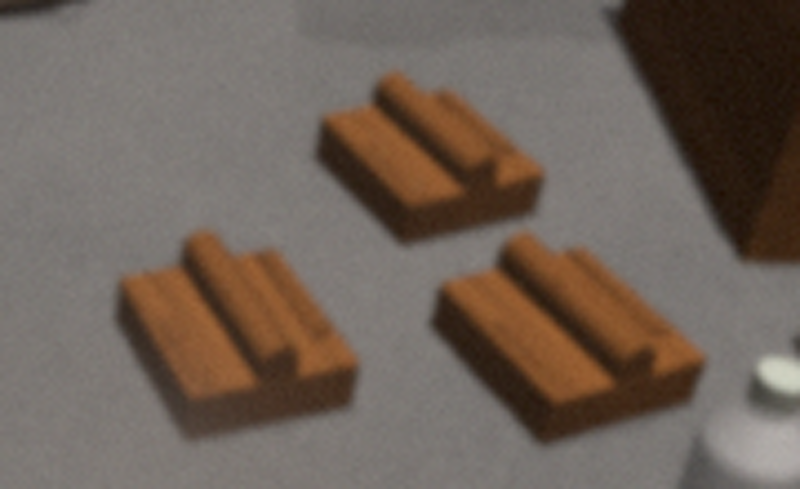

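View pics/c3.png

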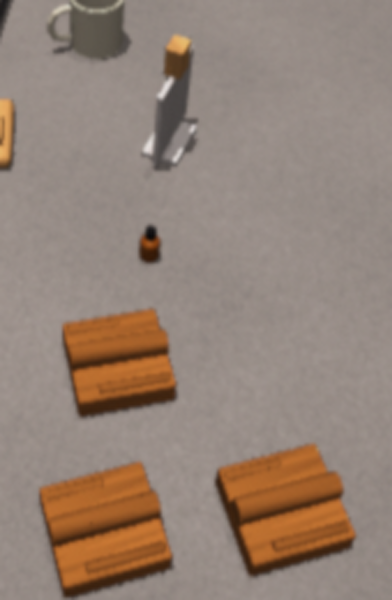

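The plinth meant is the one at (393,223) in the scene view, which is (321,265) in the side view. Its y is about 0.17, against 0.31 and 0.36 for the other two, so it is farthest to the robot's right. Next I'll fit the poses.

```bash
cat > fit.py <<'E'
from h import *
from scipy.spatial.transform import Rotation as Ro
def rect(P2): 
    (c,wh,an)=cv2.minAreaRect(P2.astype('float32')); return c,wh,an
if __name__=='__main__':
  for n in ['scene0','side0']:
    P=cloud(load(n)); x,y,z=P[...,0],P[...,1],P[...,2]
    box=(x>.43)&(x<.61)&(y>.08)&(y<.26)
    m=box&(z>.054)&(z<.07); Q=P[m]; c=Q[:,:2].mean(0); w,V=np.linalg.eigh(np.cov(Q[:,:2].T)); d=V[:,1]*np.sign(V[0,1]); e=(Q[:,:2]-c)@d
    print(n,'ridge',c.round(4),'yaw',np.degrees(np.arctan2(d[1],d[0])).round(2),'ext',np.percentile(e,[1,99]).round(4),'mid',(c+d*np.mean(np.percentile(e,[1,99]))).round(4),len(Q))
    m=box&(z>.025)&(z<.07); print(' body rect',rect(P[m][:,:2]))
    g=(x>.45)&(x<.55)&(y>-.28)&(y<-.12)
    m=g&(z>.172)&(z<.19); print(' block top',P[m].mean(0).round(4),rect(P[m][:,:2]),m.sum())
    m=g&(z>.137)&(z<.19); print(' block',rect(P[m][:,:2]),m.sum())
    m=g&(z>.025)&(z<.131); Q=P[m]; w,V=np.linalg.eigh(np.cov(Q[:,:2].T)); d=V[:,1]*np.sign(V[1,1]); c=Q[:,:2].mean(0); e=(Q[:,:2]-c)@d; print(' plate',c.round(4),'yaw of gy-90',np.degrees(np.arctan2(d[1],d[0])).round(2)-90,'mid',(c+d*np.mean(np.percentile(e,[1,99]))).round(4),np.percentile(e,[1,99]).round(4),np.sqrt(w).round(4))
    m=g&(z>.012-.006)&(z<.014); print(' sole',rect(P[m][:,:2]),m.sum())
  s=load('wrist0'); T=Ro.from_quat(r.read_state()['orientation']).as_matrix()
  print('cam in tool',(T.T@(np.array(s['position'])-r.read_state()['position'])).round(4)); print((T.T@R(s)).round(3))
E
python3 fit.py
```

```text
scene0 ridge [0.5249 0.1675] yaw 20.2 ext [-0.0554  0.0512] mid [0.5229 0.1667] 212
 body rect ((0.5213583111763, 0.16823157668113708), (0.11262518167495728, 0.1044626459479332), 20.19747543334961)
 block top [ 0.5025 -0.194   0.1775] ((0.5000640153884888, -0.19574062526226044), (0.03152543678879738, 0.02482473850250244), 76.65208435058594) 89
 block ((0.5002940893173218, -0.19552864134311676), (0.03200656175613403, 0.0252431221306324), 76.51466369628906) 268
 plate [ 0.5039 -0.1932] yaw of gy-90 -15.680000000000007 mid [ 0.5032 -0.1955] [-0.0564  0.0517] [0.0018 0.0324]
 sole ((0.5125983357429504, -0.19621232151985168), (0.10386771708726883, 0.02497335523366928), 73.13944244384766) 200
side0 ridge [0.5203 0.1712] yaw 20.33 ext [-0.0555  0.052 ] mid [0.5187 0.1706] 264
 body rect ((0.5189728140830994, 0.1695859134197235), (0.11077339202165604, 0.10635556280612946), 19.42626953125)
 block top [ 0.4963 -0.1923  0.1781] ((0.49640020728111267, -0.1934630274772644), (0.03302213177084923, 0.023112576454877853), 74.64067840576172) 70
 block ((0.4963507354259491, -0.19302420318126678), (0.03359131142497063, 0.023703191429376602), 73.50931549072266) 167
 plate [ 0.4977 -0.1811] yaw of gy-90 -17.489999999999995 mid [ 0.4942 -0.1923] [-0.0665  0.043 ] [0.002  0.0347]
 sole ((0.4980303645133972, -0.18967965245246887), (0.09912889450788498, 0.050661150366067886), 72.0895767211914) 146
cam in tool [ 0.066  -0.0004 -0.1577]
[[ 0.    -0.969 -0.247]
 [ 1.     0.     0.   ]
 [-0.    -0.247  0.969]]
```

servo_tool:
  series:
    - {"translation": [0,0,-0.04]}
    - {"translation": [0,0,-0.04]}
    - {"translation": [0,0,0],"twist": 7}
    - {"translation": [0,0,0],"twist": 7}
    - {"translation": [0,0,0],"twist": 7}
    - {"translation": [0,0,0],"twist": 7}
    - {"translation": [0,0,0],"twist": 7}
    - {"translation": [0,0,0],"twist": 7}
    - {"translation": [0,0,0],"twist": 7}
    - {"translation": [0,0,0],"twist": 7}
    - {"translation": [0,0,0],"twist": 7}
    - {"translation": [0,0,0],"twist": 7}
    - {"translation": [0,0,0],"twist": 7}
    - {"translation": [0,0,0],"twist": 7}

```text
validation failed for argument at $.se...
```

servo_tool:
  series:
    - {"gripper": 0.0876,"translation": [0,0,-0.04],"twist": 0}
    - {"gripper": 0.0876,"translation": [0,0,-0.04],"twist": 0}
    - {"gripper": 0.0876,"translation": [0,0,0],"twist": 7}
    - {"gripper": 0.0876,"translation": [0,0,0],"twist": 7}
    - {"gripper": 0.0876,"translation": [0,0,0],"twist": 7}
    - {"gripper": 0.0876,"translation": [0,0,0],"twist": 7}
    - {"gripper": 0.0876,"translation": [0,0,0],"twist": 7}

```text
t: 0.73
position: [0.2246, 0.6346, 0.3065]
orientation: [0.886, -0.463, 0.001, 0.004]
ft_force: [0.7, -0.1, -0.5]
finger_gap: 0.0879
```

servo_tool:
  series:
    - {"gripper": 0.0876,"translation": [0,0,0],"twist": 7}
    - {"gripper": 0.0876,"translation": [0,0,0],"twist": 7}
    - {"gripper": 0.0876,"translation": [0,0,0],"twist": 7}
    - {"gripper": 0.0876,"translation": [0,0,0],"twist": 7}
    - {"gripper": 0.0876,"translation": [0,0,0],"twist": 7}
    - {"gripper": 0.0876,"translation": [0,0,0],"twist": 7}
    - {"gripper": 0.0876,"translation": [0,0,0],"twist": 7}

```text
t: 1.32
position: [0.2241, 0.6336, 0.3038]
orientation: [-0.606, 0.795, -0.004, -0.005]
ft_force: [-0.1, 0.5, -0.2]
finger_gap: 0.0881
```

```bash
cat >> h.py <<'E'
from scipy.spatial.transform import Rotation as Ro
def tool():
    s=r.read_state(); T=Ro.from_quat(s['orientation']).as_matrix(); return s,T
def go(target,yaw=None):
    s,T=tool(); d=T.T@(np.array(target)-s['position']); y=np.degrees(np.arctan2(T[1,0],T[0,0]))
    print('t',round(s['t'],2),'pos',s['position'].round(4),'yaw',y.round(2),'shift tool',d.round(4),'tilt',np.degrees(np.arccos(-T[2,2])).round(2), '' if yaw is None else 'twist %.2f'%(-(yaw-y)), 'gap',s['finger_gap'],'f',s['ft_force'].round(1))
E
python3 -c "
from h import *
go([.68,-.174,.2],-106); print(r.read_state()['joint_pos'])"
```

```text
t 1.32 pos [0.2241 0.6336 0.3038] yaw -105.36 shift tool [ 0.6567 -0.6535  0.112 ] tilt 0.7 twist 0.64 gap 0.08813761347333827 f [-0.1  0.5 -0.2]
[ 1.51884955  0.32730955  0.14043974 -0.00250097 -1.39585558 -1.78643869]
```

servo_tool:
  series:
    - {"gripper": 0.0876,"translation": [0.028,-0.028,0],"twist": 0}
    - {"gripper": 0.0876,"translation": [0.028,-0.028,0],"twist": 0}
    - {"gripper": 0.0876,"translation": [0.028,-0.028,0],"twist": 0}
    - {"gripper": 0.0876,"translation": [0.028,-0.028,0],"twist": 0}
    - {"gripper": 0.0876,"translation": [0.028,-0.028,0],"twist": 0}
    - {"gripper": 0.0876,"translation": [0.028,-0.028,0],"twist": 0}
    - {"gripper": 0.0876,"translation": [0.028,-0.028,0],"twist": 0}
    - {"gripper": 0.0876,"translation": [0.028,-0.028,0],"twist": 0}
    - {"gripper": 0.0876,"translation": [0.028,-0.028,0],"twist": 0}
    - {"gripper": 0.0876,"translation": [0.028,-0.028,0],"twist": 0}

```text
t: 2.15
position: [0.4185, 0.2774, 0.3022]
orientation: [-0.606, 0.796, -0.006, -0.008]
ft_force: [2.1, 1.2, -0.6]
finger_gap: 0.0876
```

```bash
python3 -c "
from h import *
go([.68,-.174,.2],-106); print(r.read_state()['joint_pos'])"
```

```text
t 2.15 pos [0.4185 0.2774 0.3022] yaw -105.42 shift tool [ 0.3635 -0.3721  0.1095] tilt 1.17 twist 0.58 gap 0.08757129030311961 f [ 2.1  1.2 -0.6]
[ 0.98231773  0.03746625 -0.22659515  0.00638898 -1.32612016 -1.25309091]
```

servo_tool:
  series:
    - {"gripper": 0.0876,"translation": [0.028,-0.028,0.005],"twist": 0}
    - {"gripper": 0.0876,"translation": [0.028,-0.028,0.005],"twist": 0}
    - {"gripper": 0.0876,"translation": [0.028,-0.028,0.005],"twist": 0}
    - {"gripper": 0.0876,"translation": [0.028,-0.028,0.005],"twist": 0}
    - {"gripper": 0.0876,"translation": [0.028,-0.028,0.005],"twist": 0}
    - {"gripper": 0.0876,"translation": [0.028,-0.028,0.005],"twist": 0}
    - {"gripper": 0.0876,"translation": [0.028,-0.028,0.005],"twist": 0}
    - {"gripper": 0.0876,"translation": [0.028,-0.028,0.005],"twist": 0}
    - {"gripper": 0.0876,"translation": [0.028,-0.028,0.005],"twist": 0}
    - {"gripper": 0.0876,"translation": [0.028,-0.028,0.01],"twist": 0}
    - {"gripper": 0.0876,"translation": [0.028,-0.028,0.01],"twist": 0}
    - {"gripper": 0.0876,"translation": [0.028,-0.028,0.01],"twist": 0}
    - {"gripper": 0.0876,"translation": [0.014,-0.02,0.01],"twist": 0}
    - {"gripper": 0.0876,"translation": [0,0,0],"twist": 0}

```text
t: 3.32
position: [0.6742, -0.1824, 0.2195]
orientation: [-0.605, 0.797, -0.004, -0.007]
ft_force: [-0.0, 0.6, -1.1]
finger_gap: 0.0873
```

```bash
python3 -c "
from h import *
go([.68,-.174,.17],-106); s=snap('wrist','w1'); go([.68,-.174,.17],-106);print(r.read_state()['orientation'])"
```

```text
t 3.32 pos [ 0.6742 -0.1824  0.2195] yaw -105.61 shift tool [-0.0105 -0.0034  0.0494] tilt 0.94 twist 0.39 gap 0.08733330396022297 f [-0.   0.6 -1.1]
t 3.37 pos [ 0.6734 -0.1813  0.2203] yaw -105.61 shift tool [-0.0097 -0.0044  0.0502] tilt 0.93 twist 0.39 gap 0.08781367404789112 f [-0.3 -0.4  0. ]
[-0.60451451  0.79655263 -0.00444428 -0.00680902]
```

View pics/w1.png

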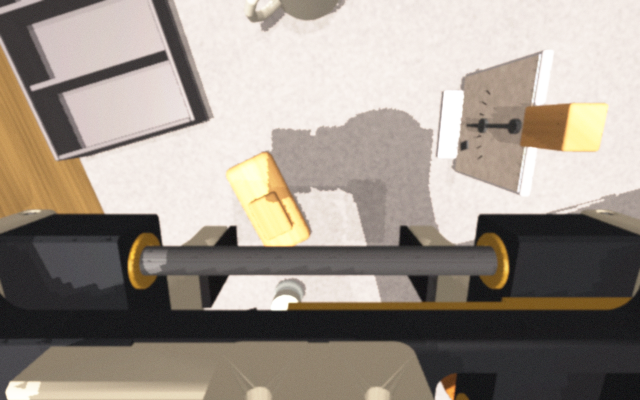

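```bash
python3 -c "
from h import *
crop('w1',430,40,620,200,'w1c')"
```

```text
scale 3.75
```

View pics/w1c.png

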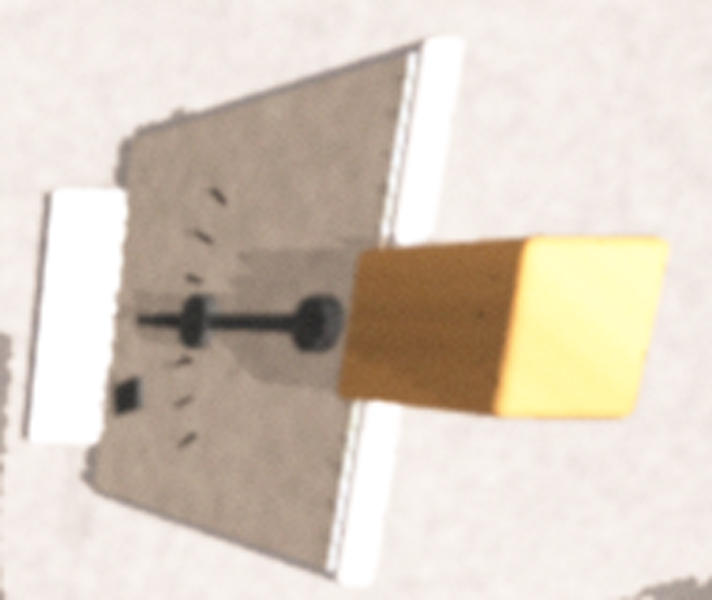

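```bash
python3 - <<'E'
from h import *
from scipy.optimize import least_squares
s=load('w1')
f=lambda p:(430+p[0]/3.75-.3,40+p[1]/3.75-.3)
obs=[((525,240),(.012,-.015,.18)),((667,240),(-.012,-.015,.18)),((632,415),(-.012,.015,.18)),((498,414),(.012,.015,.18)),
((426,40),(.004,-.055,.135)),((462,38),(-.004,-.055,.135)),((336,580),(.004,.055,.135)),((372,584),(-.004,.055,.135)),((49,188),(.025,-.038,.01)),((25,440),(.025,.038,.01))]
def W(g,q): c,n=np.cos(g[2]),np.sin(g[2]); return np.array([g[0]+c*q[0]-n*q[1],g[1]+n*q[0]+c*q[1],q[2]+g[3]])
def res(g): return np.concatenate([np.array(proj(s,W(g,q)))-f(p) for p,q in obs])
o=least_squares(res,[.498,-.194,-.28,0],loss='soft_l1'); print(o.x[:2],np.degrees(o.x[2]),o.x[3]); print(res(o.x).reshape(-1,2).round(1))
g=o.x
def gl(p,xg):
    u,v=f(p); k=R(s)@np.array([(u-s['cx'])/s['fx'],(v-s['cy'])/s['fy'],1]); c,n=np.cos(g[2]),np.sin(g[2])
    G=np.array([[c,-n,0],[n,c,0],[0,0,1]]); k=G.T@k; p0=G.T@(np.array(s['position'])-[g[0],g[1],g[3]]); return p0+k*(xg-p0[0])/k[0]
a=gl((318,322),.007)
for xg in(.005,.007):
  pts={n:gl(p,xg) for n,p in dict(pivot=(318,322),tip=(138,320),tabtop=(139,395),tabmid=(127,395)).items()}
  for n,p in pts.items(): print(n,p.round(4), 'ang',np.arctan2(p[1],.12-p[2]).round(4),'r',np.hypot(p[1],.12-p[2]).round(4))
E
```

```text
[ 0.49518521 -0.19441996] -15.916859500686213 -0.003999163840672492
[[-0.2 -1.1]
 [ 0.3 -0.8]
 [-0.6  0.8]
 [-2.   0.9]
 [-0.6 -0.7]
 [ 0.7 -0.1]
 [ 0.1  0.8]
 [ 0.3 -0.2]
 [ 1.8  0.6]
 [ 1.8  0.2]]
pivot [ 0.005  -0.0003  0.1164] ang -0.0847 r 0.0036
tip [0.005  0.0001 0.0304] ang 0.0016 r 0.0896
tabtop [0.005  0.0216 0.0364] ang 0.2523 r 0.0864
tabmid [0.005  0.0221 0.0288] ang 0.2378 r 0.0939
pivot [ 0.007  -0.0003  0.1196] ang -0.7578 r 0.0005
tip [0.007  0.0001 0.0347] ang 0.0013 r 0.0853
tabtop [0.007  0.0213 0.0406] ang 0.2616 r 0.0822
tabmid [0.007  0.0218 0.0331] ang 0.2458 r 0.0896
```

The wrist view shows the pivot at (515,126), the pointer tip at (467,125) and the tab's upper edge at (467,145). That puts the mark at about 0.255 rad, with the tab edge at radius 82 mm as it should be. The gauge is at about (0.497, -0.1945) with yaw -16°. Next I'll approach it.

```bash
python3 -c "
from h import *
go([.497,-.1945,.22],-106)"
```

```text
t 3.37 pos [ 0.6734 -0.1813  0.2203] yaw -105.61 shift tool [0.0601 0.1664 0.0015] tilt 0.93 twist 0.39 gap 0.08781367404789112 f [-0.3 -0.4  0. ]
```

servo_tool:
  series:
    - {"gripper": 0.0876,"translation": [0.01,0.028,0],"twist": 0.4}
    - {"gripper": 0.0876,"translation": [0.01,0.028,0],"twist": 0}
    - {"gripper": 0.0876,"translation": [0.01,0.028,0],"twist": 0}
    - {"gripper": 0.0876,"translation": [0.01,0.028,0],"twist": 0}
    - {"gripper": 0.0876,"translation": [0.01,0.028,0],"twist": 0}
    - {"gripper": 0.0876,"translation": [0.01,0.024,0],"twist": 0}
    - {"gripper": 0.0876,"translation": [0,0,0],"twist": 0}
    - {"gripper": 0.0876,"translation": [0,0,0],"twist": 0}

```text
t: 4.03
position: [0.4888, -0.1902, 0.2197]
orientation: [-0.603, 0.798, -0.003, -0.008]
ft_force: [0.4, 0.5, -0.4]
finger_gap: 0.0877
```

```bash
python3 -c "
from h import *
go([.497,-.1945,.139],-106); snap('wrist','w2');go([.497,-.1945,.139],-106)"
```

```text
t 4.03 pos [ 0.4888 -0.1902  0.2197] yaw -105.88 shift tool [ 0.0006 -0.0094  0.0807] tilt 0.95 twist 0.12 gap 0.08768729691829563 f [ 0.4  0.5 -0.4]
t 4.08 pos [ 0.489  -0.1902  0.2199] yaw -105.88 shift tool [ 0.0007 -0.0092  0.0808] tilt 0.94 twist 0.12 gap 0.0874771220878991 f [-1.4  0.3  0.3]
```

View pics/w2.png

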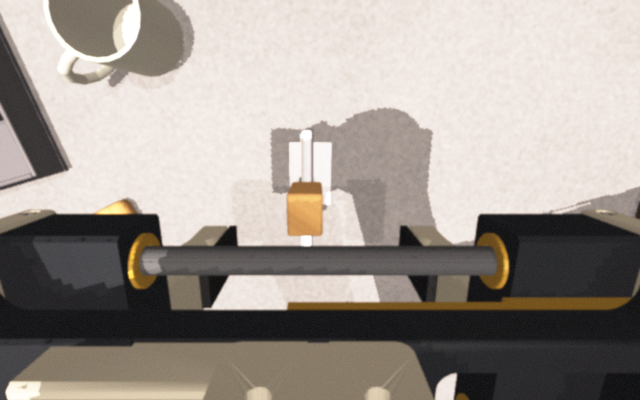

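The wrist view shows the block top at (306,197), between the fingers and left of centre (318). This matches the -9 mm shift I computed, so I'll descend.

servo_tool:
  series:
    - {"gripper": 0.0876,"translation": [0.0005,-0.0092,0],"twist": 0.1}
    - {"gripper": 0.0876,"translation": [0,0,0],"twist": 0}
    - {"gripper": 0.0876,"translation": [0,0,0.02],"twist": 0}
    - {"gripper": 0.0876,"translation": [0,0,0.02],"twist": 0}
    - {"gripper": 0.0876,"translation": [0,0,0.02],"twist": 0}
    - {"gripper": 0.0876,"translation": [0,0,0.015],"twist": 0}
    - {"gripper": 0.0876,"translation": [0,0,0.005],"twist": 0}
    - {"gripper": 0.0876,"translation": [0,0,0],"twist": 0}
    - {"gripper": 0.0876,"translation": [0,0,0],"twist": 0}

```text
t: 4.83
position: [0.5075, -0.1934, 0.1369]
orientation: [-0.603, 0.797, -0.005, -0.007]
ft_force: [0.2, -0.4, 0.1]
finger_gap: 0.0876
```

```bash
python3 -c "
from h import *
go([.497,-.1945,.139],-106); snap('wrist','w3');go([.497,-.1945,.139],-106)"
```

```text
t 4.83 pos [ 0.5075 -0.1934  0.1369] yaw -105.78 shift tool [ 0.004   0.0098 -0.002 ] tilt 0.96 twist 0.22 gap 0.08760441050411548 f [ 0.2 -0.4  0.1]
t 4.88 pos [ 0.5077 -0.1934  0.1371] yaw -105.78 shift tool [ 0.004   0.01   -0.0018] tilt 0.96 twist 0.22 gap 0.08775584900652175 f [ 1.1 -0.1  0.2]
```

View pics/w3.png

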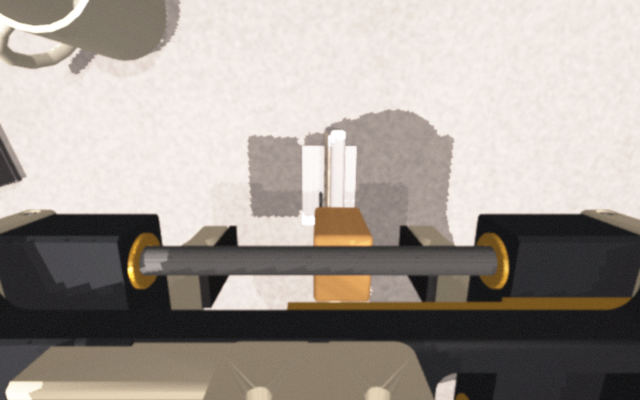

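servo_tool:
  series:
    - {"gripper": 0.0876,"translation": [0.002,0.005,0],"twist": 0.1}
    - {"gripper": 0.0876,"translation": [0.001,0.003,0],"twist": 0}
    - {"gripper": 0.0876,"translation": [0,0,0],"twist": 0}
    - {"gripper": 0.0876,"translation": [0,0,0],"twist": 0}

```text
t: 5.22
position: [0.5002, -0.1942, 0.14]
orientation: [-0.603, 0.798, -0.006, -0.005]
ft_force: [1.3, 0.1, 0.5]
finger_gap: 0.0873
```

```bash
python3 -c "
from h import *
go([.497,-.1945,.139],-106); snap('wrist','w4');go([.497,-.1945,.139],-106)"
```

```text
t 5.22 pos [ 0.5002 -0.1942  0.14  ] yaw -105.87 shift tool [0.0011 0.003  0.001 ] tilt 0.94 twist 0.13 gap 0.08725559156542051 f [1.3 0.1 0.5]
t 5.27 pos [ 0.5003 -0.1943  0.1401] yaw -105.87 shift tool [0.0011 0.0031 0.0011] tilt 0.94 twist 0.13 gap 0.087550291532057 f [-0.4 -0.6  1.2]
```

View pics/w4.png

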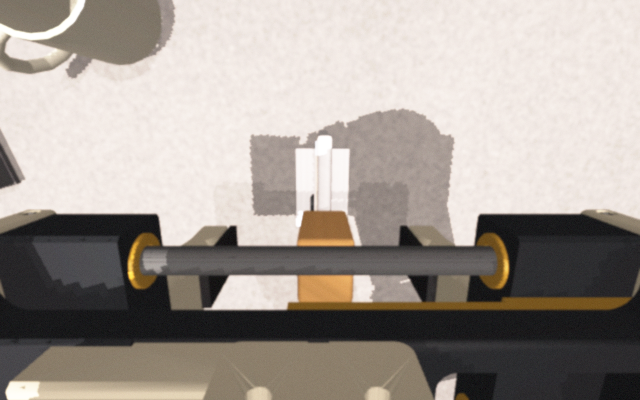

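servo_tool:
  squeeze: 12
  series:
    - {"gripper": 0.0876,"translation": [0.001,0.002,0.001],"twist": 0}
    - {"gripper": 0.06,"translation": [0,0,0],"twist": 0}
    - {"gripper": 0.03,"translation": [0,0,0],"twist": 0}
    - {"gripper": 0.01,"translation": [0,0,0],"twist": 0}
    - {"gripper": 0.01,"translation": [0,0,0],"twist": 0}
    - {"gripper": 0.01,"translation": [0,0,0],"twist": 0}
    - {"gripper": 0.01,"translation": [0,0,0],"twist": 0}
    - {"gripper": 0.01,"translation": [0,0,0],"twist": 0}

```text
t: 5.93
position: [0.4983, -0.1948, 0.14]
orientation: [-0.603, 0.798, -0.007, -0.004]
ft_force: [-0.1, 0.3, 0.6]
finger_gap: 0.0464
```

```bash
python3 -c "
from h import *
go([.497,-.1945,.139],-106); print(tool()[1].round(4))"
```

```text
t 5.93 pos [ 0.4983 -0.1948  0.14  ] yaw -105.87 shift tool [0.     0.0013 0.001 ] tilt 0.95 twist 0.13 gap 0.04637208286800592 f [-0.1  0.3  0.6]
[[-0.2735 -0.9619  0.0015]
 [-0.9618  0.2734 -0.0165]
 [ 0.0155 -0.0059 -0.9999]]
```

servo_tool:
  series:
    - {"gripper": 0.01,"translation": [0,0,0],"twist": 0}
    - {"gripper": 0.01,"translation": [0,0,0],"twist": 0}
    - {"gripper": 0.01,"translation": [0,0,0],"twist": 0}
    - {"gripper": 0.01,"translation": [0,0,0],"twist": 0}
    - {"gripper": 0.01,"translation": [0,0,0],"twist": 0}
    - {"gripper": 0.01,"translation": [0,0,0],"twist": 0}

```text
t: 6.43
position: [0.498, -0.1947, 0.1398]
orientation: [-0.603, 0.798, -0.007, -0.005]
ft_force: [0.0, 0.1, -0.0]
finger_gap: 0.024
```

```bash
python3 -c "
from h import *
go([.497,-.1945,.139],-106)"
```

```text
t 6.43 pos [ 0.498  -0.1947  0.1398] yaw -105.88 shift tool [0.     0.0011 0.0008] tilt 0.94 twist 0.12 gap 0.024032848643798062 f [ 0.   0.1 -0. ]
```

servo_tool:
  squeeze: 20
  series:
    - {"gripper": 0.01,"translation": [0,0,0],"twist": 0}
    - {"gripper": 0.01,"translation": [0,0,-0.005],"twist": 0}
    - {"gripper": 0.01,"translation": [0,0,-0.015],"twist": 0}
    - {"gripper": 0.01,"translation": [0,0,-0.02],"twist": 0}
    - {"gripper": 0.01,"translation": [0,0,-0.02],"twist": 0}
    - {"gripper": 0.01,"translation": [0,0,-0.02],"twist": 0}
    - {"gripper": 0.01,"translation": [0,0,-0.02],"twist": 0}
    - {"gripper": 0.01,"translation": [0,0,-0.01],"twist": 0}
    - {"gripper": 0.01,"translation": [0,0,0],"twist": 0}

```text
t: 7.18
position: [0.4943, -0.1922, 0.2521]
orientation: [-0.602, 0.798, -0.003, -0.008]
ft_force: [0.3, -0.3, -2.4]
finger_gap: 0.0239
```

```bash
python3 -c "
from h import *
go([.5202,.1685,.2600],-69.8); snap('scene','s1'); crop('s1',200,100,340,220,'s1c')"
```

```text
t 7.18 pos [ 0.4943 -0.1922  0.2521] yaw -105.96 shift tool [-0.3537  0.0743 -0.0132] tilt 0.96 twist -36.16 gap 0.023851656441354223 f [ 0.3 -0.3 -2.4]
scale 5.0
```

View pics/s1c.png

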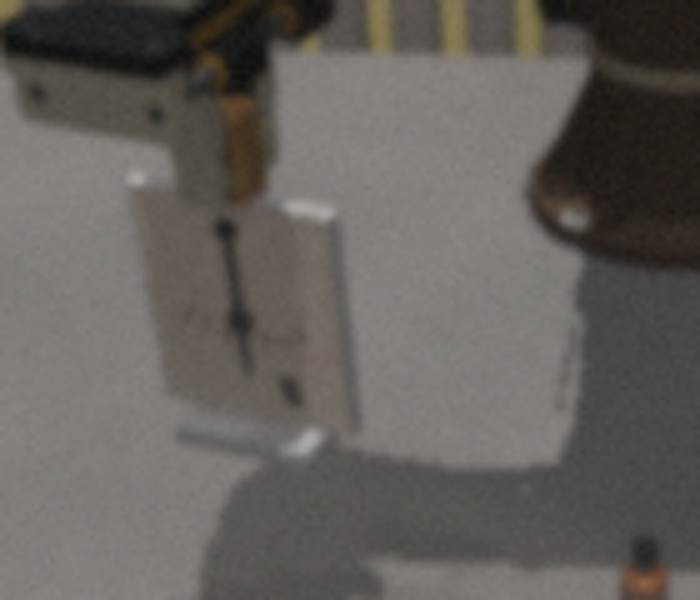

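The gauge is lifted and hangs nearly plumb in the scene crop. Next I'll carry it over the plinth.

servo_tool:
  series:
    - {"gripper": 0.01,"translation": [-0.01,0.002,0],"twist": 0}
    - {"gripper": 0.01,"translation": [-0.02,0.004,0],"twist": 0}
    - {"gripper": 0.01,"translation": [-0.025,0.005,0],"twist": 0}
    - {"gripper": 0.01,"translation": [-0.025,0.005,0],"twist": 0}
    - {"gripper": 0.01,"translation": [-0.025,0.005,0],"twist": 0}
    - {"gripper": 0.01,"translation": [-0.025,0.005,0],"twist": 0}
    - {"gripper": 0.01,"translation": [-0.025,0.005,0],"twist": 0}
    - {"gripper": 0.01,"translation": [-0.025,0.005,0],"twist": 0}
    - {"gripper": 0.01,"translation": [-0.025,0.005,0],"twist": 0}
    - {"gripper": 0.01,"translation": [-0.025,0.005,0],"twist": 0}
    - {"gripper": 0.01,"translation": [-0.025,0.005,0],"twist": 0}
    - {"gripper": 0.01,"translation": [-0.025,0.005,0],"twist": 0}
    - {"gripper": 0.01,"translation": [-0.02,0.004,0],"twist": 0}
    - {"gripper": 0.01,"translation": [-0.01,0.002,0],"twist": 0}
    - {"gripper": 0.01,"translation": [0,0,0],"twist": 0}

```text
t: 8.48
position: [0.509, 0.1409, 0.2258]
orientation: [-0.599, 0.8, 0.004, -0.021]
ft_force: [-0.2, 0.2, -3.4]
finger_gap: 0.0238
```

servo_tool:
  series:
    - {"gripper": 0.01,"translation": [0,0,0],"twist": -4}
    - {"gripper": 0.01,"translation": [0,0,0],"twist": -6}
    - {"gripper": 0.01,"translation": [0,0,0],"twist": -6}
    - {"gripper": 0.01,"translation": [0,0,0],"twist": -6}
    - {"gripper": 0.01,"translation": [0,0,0],"twist": -6}
    - {"gripper": 0.01,"translation": [0,0,0],"twist": -5}
    - {"gripper": 0.01,"translation": [0,0,0],"twist": -2}
    - {"gripper": 0.01,"translation": [0,0,0],"twist": 0}
    - {"gripper": 0.01,"translation": [0,0,0],"twist": 0}

```text
t: 9.23
position: [0.5028, 0.1364, 0.2171]
orientation: [0.82, -0.571, -0.014, 0.025]
ft_force: [-0.4, -0.4, -3.0]
finger_gap: 0.0241
```

```bash
python3 -c "
from h import *
go([.5202,.1685,.2200],-69.8); print(tool()[1].round(4))"
```

```text
t 9.23 pos [0.5028 0.1364 0.2171] yaw -69.73 shift tool [-0.024  -0.0272 -0.0046] tilt 3.33 twist 0.07 gap 0.024119489140975045 f [-0.4 -0.4 -3. ]
[[ 0.3465 -0.9366 -0.0524]
 [-0.938  -0.3456 -0.0251]
 [ 0.0054  0.0579 -0.9983]]
```

```bash
python3 -c "
from h import *
go([.5275,.172,.2200],-69.8); snap('scene','s2'); crop('s2',330,100,510,270,'s2c')
go([.5275,.172,.2200],-69.8)
snap('wrist','w5')"
```

```text
t 9.23 pos [0.5028 0.1364 0.2171] yaw -69.73 shift tool [-0.0248 -0.0352 -0.005 ] tilt 3.33 twist 0.07 gap 0.024119489140975045 f [-0.4 -0.4 -3. ]
scale 3.5294117647058822
t 9.28 pos [0.5028 0.1364 0.2171] yaw -69.74 shift tool [-0.0248 -0.0353 -0.0051] tilt 3.34 twist 0.06 gap 0.02354600403430072 f [-0.5 -0.2 -3.8]
```

View pics/s2c.png

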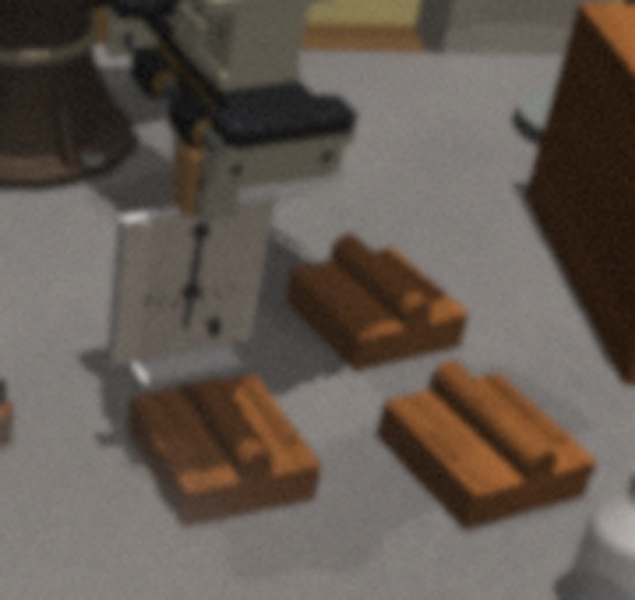

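View pics/w5.png

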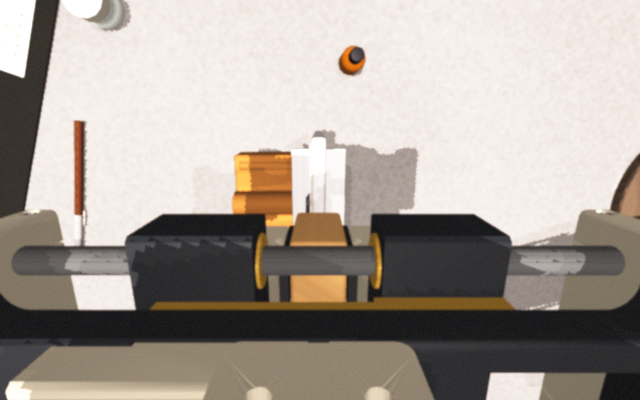

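servo_tool:
  series:
    - {"gripper": 0.01,"translation": [-0.008,-0.012,-0.006],"twist": 0}
    - {"gripper": 0.01,"translation": [-0.01,-0.015,-0.006],"twist": 0}
    - {"gripper": 0.01,"translation": [-0.004,-0.007,-0.003],"twist": 0}

```text
t: 9.58
position: [0.527, 0.1681, 0.23]
orientation: [0.818, -0.574, -0.015, 0.026]
ft_force: [-0.0, 0.3, -3.0]
finger_gap: 0.0235
```

```bash
python3 -c "
from h import *
go([.5275,.172,.2200],-69.8); r.snapshot('side')
go([.5275,.172,.2000],-69.8);print(tool()[1].round(4))"
```

```text
t 9.58 pos [0.527  0.1681 0.23  ] yaw -70.06 shift tool [-0.0035 -0.0024  0.0099] tilt 3.43 twist -0.26 gap 0.02347023364567852 f [-0.   0.3 -3. ]
t 9.63 pos [0.5277 0.1688 0.2302] yaw -70.02 shift tool [-0.0033 -0.0027  0.0301] tilt 3.39 twist -0.22 gap 0.023970044459710856 f [ 3.9  1.4 -1.6]
[[ 0.3416 -0.9383 -0.0535]
 [-0.9398 -0.3407 -0.0255]
 [ 0.0057  0.0589 -0.9982]]
```

servo_tool:
  series:
    - {"gripper": 0.01,"translation": [-0.002,-0.002,0.01],"twist": -0.2}
    - {"gripper": 0.01,"translation": [0,0,0.01],"twist": 0}
    - {"gripper": 0.01,"translation": [0,0,0.003],"twist": 0}

```text
t: 9.88
position: [0.5276, 0.1709, 0.205]
orientation: [0.819, -0.573, -0.015, 0.025]
ft_force: [-0.6, -0.1, -3.1]
finger_gap: 0.0238
```

```bash
python3 -c "
from h import *
go([.5275,.172,.2000],-69.8);print(tool()[1].round(4))"
```

```text
t 9.88 pos [0.5276 0.1709 0.205 ] yaw -69.88 shift tool [-0.0011 -0.0006  0.005 ] tilt 3.36 twist -0.08 gap 0.02377736561085423 f [-0.6 -0.1 -3.1]
[[ 0.344  -0.9375 -0.0531]
 [-0.939  -0.3431 -0.0248]
 [ 0.0051  0.0584 -0.9983]]
```

servo_tool:
  series:
    - {"gripper": 0.01,"translation": [0,0,0.003],"twist": 0}
    - {"gripper": 0.01,"translation": [0,0,0.003],"twist": 0}

```text
t: 10.05
position: [0.5274, 0.1695, 0.1997]
orientation: [0.82, -0.572, -0.014, 0.026]
ft_force: [-5.8, -2.5, 30.0]
finger_gap: 0.0243
```

servo_tool:
  series:
    - {"gripper": 0.01,"translation": [0,0,0.002],"twist": 0}
    - {"gripper": 0.01,"translation": [0,0,0.002],"twist": 0}

```text
t: 10.22
position: [0.5276, 0.1681, 0.1998]
orientation: [0.82, -0.572, -0.012, 0.025]
ft_force: [-4.2, -0.4, 12.0]
finger_gap: 0.024
```

```bash
python3 -c "
from h import *
go([.5202,.1685,.2000],-69.8);print(tool()[1].round(4))"
```

```text
t 10.22 pos [0.5276 0.1681 0.1998] yaw -69.77 shift tool [-0.003   0.0068  0.0001] tilt 3.21 twist 0.03 gap 0.024035692984991457 f [-4.2 -0.4 12. ]
[[ 0.3458 -0.937  -0.0485]
 [-0.9382 -0.3448 -0.028 ]
 [ 0.0095  0.0552 -0.9984]]
```

servo_tool:
  series:
    - {"gripper": 0.01,"translation": [0,0.003,0.0015],"twist": 0}
    - {"gripper": 0.01,"translation": [0,0.003,0.0015],"twist": 0}

```text
t: 10.38
position: [0.524, 0.1664, 0.1998]
orientation: [0.82, -0.572, -0.01, 0.022]
ft_force: [2.4, 0.6, 2.8]
finger_gap: 0.0235
```

```bash
python3 -c "
from h import *
go([.5202,.1685,.2000],-69.8);print(tool()[1].round(4)); s,T=tool(); print(s['position']+T[:,2]*.14)"
```

```text
t 10.38 pos [0.524  0.1664 0.1998] yaw -69.74 shift tool [-0.0033  0.0029 -0.0001] tilt 2.8 twist 0.06 gap 0.02348989524371734 f [2.4 0.6 2.8]
[[ 0.3463 -0.9372 -0.0416]
 [-0.9381 -0.3455 -0.0254]
 [ 0.0094  0.0478 -0.9988]]
[0.51821817 0.16280443 0.05992965]
```

servo_tool:
  series:
    - {"gripper": 0.01,"translation": [0,0.003,0.003],"twist": 0}
    - {"gripper": 0.01,"translation": [0,0.003,0.003],"twist": 0}
    - {"gripper": 0.01,"translation": [0,0.003,0.003],"twist": 0}

```text
t: 10.63
position: [0.5214, 0.1649, 0.1992]
orientation: [0.821, -0.571, -0.004, 0.014]
ft_force: [0.2, 1.3, 14.4]
finger_gap: 0.0238
```

```bash
python3 -c "
from h import *
go([.5202,.1685,.2000],-69.8);print(tool()[1].round(4)); s,T=tool(); print(s['position']+T[:,2]*.14)"
```

```text
t 10.63 pos [0.5214 0.1649 0.1992] yaw -69.58 shift tool [-0.0037 -0.0001 -0.0008] tilt 1.73 twist 0.22 gap 0.02376031586454907 f [ 0.2  1.3 14.4]
[[ 0.3488 -0.9369 -0.0234]
 [-0.9371 -0.3484 -0.019 ]
 [ 0.0097  0.0285 -0.9995]]
[0.51814539 0.16228844 0.05925374]
```

servo_tool:
  series:
    - {"gripper": 0.01,"translation": [0,0.003,0.002],"twist": 0}
    - {"gripper": 0.01,"translation": [0,0.003,0.002],"twist": 0}
    - {"gripper": 0.01,"translation": [0,0.002,0.002],"twist": 0}

```text
t: 10.88
position: [0.5189, 0.164, 0.199]
orientation: [0.822, -0.57, 0.0, 0.007]
ft_force: [0.1, 1.0, 10.9]
finger_gap: 0.0238
```

```bash
python3 -c "
from h import *
go([.5202,.1685,.2000],-69.8);print(tool()[1].round(4)); s,T=tool(); print(s['position']+T[:,2]*.14)
snap('scene','s3'); crop('s3',340,90,480,230,'s3c')"
```

```text
t 10.88 pos [0.5189 0.164  0.199 ] yaw -69.48 shift tool [-0.0037 -0.0028 -0.0011] tilt 0.82 twist 0.32 gap 0.023760873924534822 f [ 0.1  1.  10.9]
[[ 0.3505 -0.9365 -0.0076]
 [-0.9365 -0.3504 -0.0122]
 [ 0.0088  0.0114 -0.9999]]
[0.51782882 0.16230177 0.05899005]
scale 4.285714285714286
```

View pics/s3c.png

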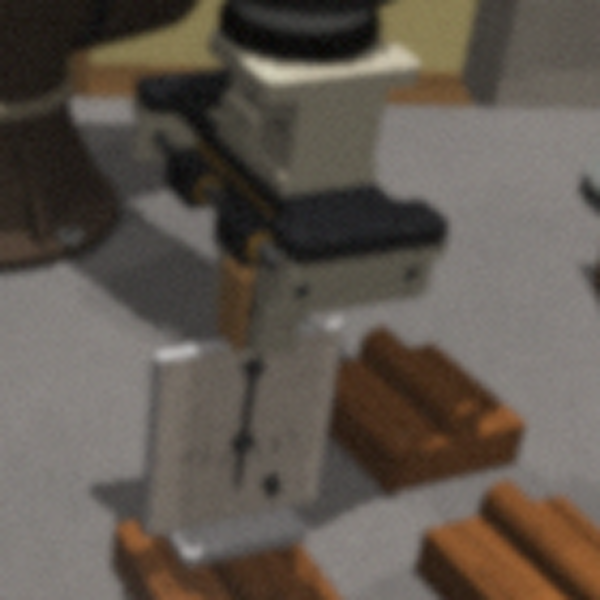

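```bash
cat > pl.py <<'E'
from h import *
def plate(n,ref,yaw=20.2,verbose=True):
    s=load(n); P=cloud(s).reshape(-1,3)
    c,k=np.cos(np.radians(yaw)),np.sin(np.radians(yaw)); ex=np.array([c,k]); ey=np.array([-k,c])
    d=P[:,:2]-np.array(ref); L=np.stack([d@ex,d@ey,P[:,2]],1)
    m=(abs(L[:,0])<.035)&(abs(L[:,1])<.1)&(L[:,2]>.074)&(L[:,2]<.188); Q=L[m]
    front=Q[(Q[:,0]>np.percentile(Q[:,0],2))]
    # robust plane x=a+b y+c z
    w=np.ones(len(Q),bool)
    for i in range(12):
        A=np.c_[np.ones(w.sum()),Q[w,1],Q[w,2]-.13]; co=np.linalg.lstsq(A,Q[w,0],rcond=None)[0]
        rs=Q[:,0]-np.c_[np.ones(len(Q)),Q[:,1],Q[:,2]-.13]@co; w=abs(rs)<max(.004,.02*.6**i)
    F=Q[w]; (cy,cz),wh,an=cv2.minAreaRect((F[:,1:]*1000).astype('float32'))
    print(n,'plate x at z.13',co[0].round(4),'yaw err',np.degrees(-np.arctan(co[1])).round(2),'pitch',np.degrees(np.arctan(co[2])).round(2),'rect',np.round((cy,cz),1),np.round(wh,1),round(an,2),len(F))
    return Q,F
E
python3 - <<'E'
from pl import *
snap('side','d3')
plate('s3',(.5225,.167)); plate('d3',(.5188,.1702))
go([.5202,.1685,.2000],-69.8)
crop('d3',270,160,390,300,'d3c')
E
```

```text
s3 plate x at z.13 0.0008 yaw err 0.19 pitch 0.58 rect [ -1.9 130.8] [111.2 114.8] 0.91 1505
d3 plate x at z.13 0.0021 yaw err 1.81 pitch 0.59 rect [ -2.7 130.8] [110.7 113.2] 0.74 284
t 10.98 pos [0.5188 0.164  0.199 ] yaw -69.48 shift tool [-0.0037 -0.0029 -0.0011] tilt 0.83 twist 0.32 gap 0.024077200817008083 f [1.5 0.4 8.1]
scale 4.285714285714286
```

View pics/d3c.png

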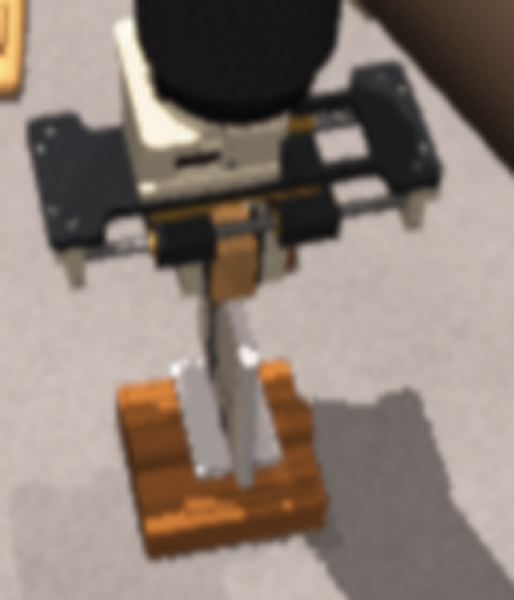

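The side crop shows the gauge standing on the ridge, about 3 mm short of centre in both directions. I'll lift it slightly and re-place it.

servo_tool:
  series:
    - {"gripper": 0.01,"translation": [0,0,-0.005],"twist": 0}
    - {"gripper": 0.01,"translation": [-0.0015,-0.001,-0.002],"twist": 0.2}
    - {"gripper": 0.01,"translation": [-0.0015,-0.001,-0.001],"twist": 0.1}

```text
t: 11.23
position: [0.5174, 0.1662, 0.2059]
orientation: [0.82, -0.573, -0.001, 0.009]
ft_force: [-0.5, 0.1, -3.4]
finger_gap: 0.0239
```

```bash
python3 -c "
from h import *
go([.5202,.1685,.2000],-69.8);print(tool()[1].round(4)); s,T=tool(); print(s['position']+T[:,2]*.14)"
```

```text
t 11.23 pos [0.5174 0.1662 0.2059] yaw -69.87 shift tool [-0.0013 -0.0035  0.0059] tilt 1.02 twist -0.07 gap 0.023892777335552482 f [-0.5  0.1 -3.4]
[[ 0.3441 -0.9389 -0.0114]
 [-0.9389 -0.3439 -0.0136]
 [ 0.0089  0.0153 -0.9998]]
[0.51578409 0.16425436 0.0659571 ]
```

servo_tool:
  series:
    - {"gripper": 0.01,"translation": [-0.0012,-0.003,0],"twist": 0}
    - {"gripper": 0.01,"translation": [-0.001,-0.0025,0.002],"twist": 0}
    - {"gripper": 0.01,"translation": [0,0,0.003],"twist": 0}
    - {"gripper": 0.01,"translation": [0,0,0.002],"twist": 0}

```text
t: 11.57
position: [0.5219, 0.1701, 0.199]
orientation: [0.82, -0.572, -0.001, 0.01]
ft_force: [-6.9, -0.8, 28.2]
finger_gap: 0.024
```

```bash
python3 -c "
from h import *
go([.5202,.1685,.2000],-69.8);print(tool()[1].round(4)); s,T=tool(); print(s['position']+T[:,2]*.14)"
```

```text
t 11.57 pos [0.5219 0.1701 0.199 ] yaw -69.84 shift tool [ 0.001   0.0022 -0.001 ] tilt 1.13 twist -0.04 gap 0.023952280927026275 f [-6.9 -0.8 28.2]
[[ 0.3446 -0.9387 -0.0122]
 [-0.9387 -0.3444 -0.0155]
 [ 0.0104  0.0168 -0.9998]]
[0.52017389 0.16795343 0.05901231]
```

servo_tool:
  series:
    - {"gripper": 0.01,"translation": [0,0.003,0.0015],"twist": 0}
    - {"gripper": 0.01,"translation": [0,0.003,0.0015],"twist": 0}
    - {"gripper": 0.01,"translation": [0,0.002,0.0015],"twist": 0}

```text
t: 11.82
position: [0.5194, 0.1693, 0.1989]
orientation: [0.821, -0.571, 0.003, 0.005]
ft_force: [0.1, -0.5, 9.2]
finger_gap: 0.024
```

```bash
cat > chk.py <<'E'
from pl import *
import sys
n=sys.argv[1]
go([.5202,.1685,.2000],-69.8);s,T=tool();print(T[2].round(4));print('sole',s['position']+T[:,2]*.14)
snap('scene','s'+n);snap('side','d'+n)
plate('s'+n,(.5225,.167)); plate('d'+n,(.5188,.1702)); crop('s'+n,340,100,480,220,'s%sc'%n)
go([.5202,.1685,.2000],-69.8)
E
python3 chk.py 4
```

```text
t 11.82 pos [0.5194 0.1693 0.1989] yaw -69.71 shift tool [ 0.001  -0.0005 -0.0011] tilt 0.72 twist 0.09 gap 0.02399726065820582 f [ 0.1 -0.5  9.2]
[ 0.0114  0.0054 -0.9999]
sole [0.51921694 0.16751671 0.05891876]
s4 plate x at z.13 0.0033 yaw err 0.09 pitch 0.28 rect [  3.3 131. ] [113.8 113.7] 90.0 1515
d4 plate x at z.13 0.0052 yaw err 1.96 pitch 0.67 rect [  5.8 130.8] [101.5 112.2] 0.66 284
scale 5.0
t 11.92 pos [0.5193 0.1692 0.1989] yaw -69.71 shift tool [ 0.001  -0.0006 -0.0011] tilt 0.72 twist 0.09 gap 0.02414369200148027 f [0.8 0.3 7.3]
```

View pics/s4c.png

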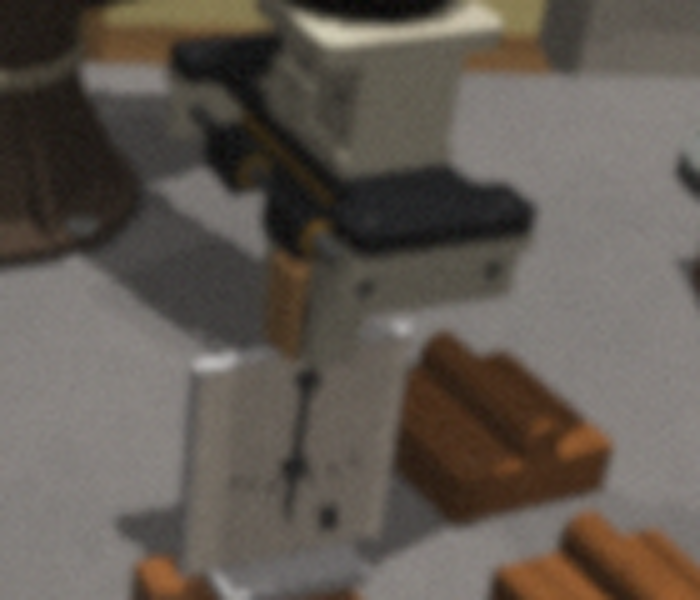

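```bash
cat >> pl.py <<'E'
def edges(F):
    for a in np.arange(.08,.19,.02):
        y=F[(F[:,2]>a)&(F[:,2]<a+.02),1]
        if len(y)>5: print('  z%.2f'%(a+.01),(np.array([y.min(),y.max()])*1000).round(1),'mid',round(500*(y.min()+y.max()),1),end=';')
    print()
E
python3 - <<'E'
from pl import *
for n,ref in [('s3',(.5225,.167)),('d3',(.5188,.1702)),('s4',(.5225,.167)),('d4',(.5188,.1702))]:
    Q,F=plate(n,ref); edges(F)
E
```

```text
s3 plate x at z.13 0.0008 yaw err 0.19 pitch 0.58 rect [ -1.9 130.8] [111.2 114.8] 0.91 1505
  z0.09 [-56.7  54.5] mid -1.1;  z0.11 [-56.8  53.9] mid -1.5;  z0.13 [-56.2  51.9] mid -2.1;  z0.15 [-57.5  52.6] mid -2.5;  z0.17 [-58.  52.] mid -3.0;  z0.19 [-58.3  50.5] mid -3.9;
d3 plate x at z.13 0.0021 yaw err 1.81 pitch 0.59 rect [ -2.7 130.8] [110.7 113.2] 0.74 284
  z0.09 [-57.7  52.1] mid -2.8;  z0.11 [-55.7  52.2] mid -1.7;  z0.13 [-43.4  51.1] mid 3.9;  z0.15 [-33.2  50.9] mid 8.9;  z0.17 [-3.8 49.9] mid 23.0;  z0.19 [ 2.  49.3] mid 25.6;
s4 plate x at z.13 0.0033 yaw err 0.09 pitch 0.28 rect [  3.3 131. ] [113.8 113.7] 90.0 1515
  z0.09 [-51.3  60.1] mid 4.4;  z0.11 [-51.2  58.1] mid 3.5;  z0.13 [-51.8  58.3] mid 3.2;  z0.15 [-52.1  56.9] mid 2.4;  z0.17 [-53.   57.2] mid 2.1;  z0.19 [-53.5  56.9] mid 1.7;
d4 plate x at z.13 0.0052 yaw err 1.96 pitch 0.67 rect [  5.8 130.8] [101.5 112.2] 0.66 284
  z0.09 [-44.4  56.4] mid 6.0;  z0.11 [-44.7  56.8] mid 6.1;  z0.13 [-43.3  56.2] mid 6.5;  z0.15 [-5.5 55.8] mid 25.1;  z0.17 [-1.5 54.5] mid 26.5;  z0.19 [ 3.6 54.4] mid 29.0;
```

servo_tool:
  series:
    - {"gripper": 0.01,"translation": [0,0,-0.004],"twist": 0}
    - {"gripper": 0.01,"translation": [0.0015,0,-0.002],"twist": 0.1}
    - {"gripper": 0.01,"translation": [0.0015,0,-0.001],"twist": 0}

```text
t: 12.17
position: [0.5191, 0.1661, 0.2047]
orientation: [0.82, -0.572, 0.002, 0.007]
ft_force: [-0.5, -0.2, -3.2]
finger_gap: 0.0243
```

```bash
python3 -c "
from h import *
s,T=tool();go([.5202+.345*.0025-.0005,.1685-.938*.0025,.2000],-69.8);print(T.round(4))"
```

```text
t 12.17 pos [0.5191 0.1661 0.2047] yaw -69.82 shift tool [ 0.0004 -0.0015  0.0047] tilt 0.83 twist -0.02 gap 0.02427189102402507 f [-0.5 -0.2 -3.2]
[[ 0.345  -0.9386 -0.0044]
 [-0.9385 -0.3449 -0.0138]
 [ 0.0114  0.0089 -0.9999]]
```

servo_tool:
  series:
    - {"gripper": 0.01,"translation": [0.0005,-0.001,0.002],"twist": 0}
    - {"gripper": 0.01,"translation": [0,0,0.002],"twist": 0}
    - {"gripper": 0.01,"translation": [0,0.002,0.002],"twist": 0}
    - {"gripper": 0.01,"translation": [0,0.002,0.0015],"twist": 0}

```text
t: 12.5
position: [0.5186, 0.1646, 0.1987]
orientation: [0.82, -0.572, 0.004, 0.006]
ft_force: [-0.9, 0.5, 12.5]
finger_gap: 0.0237
```

```bash
sed -i "s/^plate('s'+n,(.5225,.167)); plate('d'+n,(.5188,.1702));/Q,F=plate('s'+n,(.522,.1676));edges(F);Q,F=plate('d'+n,(.5188,.1698));edges(F);/" chk.py; python3 chk.py 5
```

```text
t 12.5 pos [0.5186 0.1646 0.1987] yaw -69.79 shift tool [-0.0031 -0.0029 -0.0013] tilt 0.75 twist 0.01 gap 0.023746228194945557 f [-0.9  0.5 12.5]
[ 0.0122  0.005  -0.9999]
sole [0.51851219 0.16278216 0.05872121]
s5 plate x at z.13 0.0013 yaw err -0.2 pitch 0.27 rect [ -1.3 130.8] [110.8 116.6] 2.01 1527
  z0.09 [-55.5  55.5] mid -0.0;  z0.11 [-55.8  53.3] mid -1.3;  z0.13 [-56.6  52.7] mid -2.0;  z0.15 [-56.8  53.4] mid -1.7;  z0.17 [-58.4  51.8] mid -3.3;  z0.19 [-56.7  51.9] mid -2.4;
d5 plate x at z.13 0.0027 yaw err 1.55 pitch 0.49 rect [  0.  131.7] [107.6 111.5] 0.08 284
  z0.09 [-53.7  52.8] mid -0.4;  z0.11 [-52.8  53.8] mid 0.5;  z0.13 [-42.3  51.9] mid 4.8;  z0.15 [-30.7  51.1] mid 10.2;  z0.17 [-3.2 52.3] mid 24.6;  z0.19 [ 2.2 50.5] mid 26.4;
scale 5.0
t 12.6 pos [0.5184 0.1647 0.1988] yaw -69.79 shift tool [-0.0029 -0.003  -0.0013] tilt 0.73 twist 0.01 gap 0.0241745864012376 f [-0.   0.7  6.5]
```

The gauge is within about 1 mm of the ridge laterally and about 2 mm along it, leaning -0.028 rad. I'll rock it level first, then towards +y (tool -x).

servo_tool:
  squeeze: 10
  series:
    - {"gripper": 0.01,"translation": [-0.002,0,0.001],"twist": 0}
    - {"gripper": 0.01,"translation": [-0.002,0,0.001],"twist": 0}

```text
t: 12.77
position: [0.5178, 0.1677, 0.1987]
orientation: [0.82, -0.572, 0.005, 0.005]
ft_force: [-1.8, -2.7, 8.1]
finger_gap: 0.024
```

```bash
python3 chk.py 6
```

```text
t 12.77 pos [0.5178 0.1677 0.1987] yaw -69.76 shift tool [ 0.0001 -0.0025 -0.0013] tilt 0.79 twist 0.04 gap 0.02399762687731406 f [-1.8 -2.7  8.1]
[ 0.0134  0.0028 -0.9999]
sole [0.51805625 0.16583097 0.0587258 ]
s6 plate x at z.13 0.0013 yaw err -0.27 pitch 0.36 rect [ -0.4 131. ] [113.9 111.7] 89.98 1517
  z0.09 [-55.5  55.3] mid -0.1;  z0.11 [-54.9  55.2] mid 0.1;  z0.13 [-55.   55.4] mid 0.2;  z0.15 [-55.9  54.5] mid -0.7;  z0.17 [-55.4  54. ] mid -0.7;  z0.19 [-56.3  53.9] mid -1.2;
d6 plate x at z.13 0.0028 yaw err 1.28 pitch 0.38 rect [  0.2 130.7] [109.2 112.8] 0.55 276
  z0.09 [-54.1  55.2] mid 0.6;  z0.11 [-54.2  54.8] mid 0.3;  z0.13 [-42.9  54.2] mid 5.6;  z0.15 [-10.2  54.6] mid 22.2;  z0.17 [-1.6 53.1] mid 25.7;  z0.19 [ 4.2 51.8] mid 28.0;
scale 5.0
t 12.87 pos [0.5177 0.1678 0.1987] yaw -69.75 shift tool [ 0.0002 -0.0026 -0.0013] tilt 0.79 twist 0.05 gap 0.023695493128331406 f [-2.8 -1.8  7.3]
```

Rocking pivots the gauge in the grip without the sole sliding. It is now level to about 0.01 rad and centred, so I'll continue towards +y.

servo_tool:
  series:
    - {"gripper": 0.01,"translation": [-0.002,0,0.0005],"twist": 0}
    - {"gripper": 0.01,"translation": [-0.003,0,0.001],"twist": 0}
    - {"gripper": 0.01,"translation": [-0.004,0,0.001],"twist": 0}
    - {"gripper": 0.01,"translation": [-0.004,0,0.001],"twist": 0}

```text
t: 13.2
position: [0.5136, 0.1783, 0.1979]
orientation: [0.82, -0.572, 0.007, 0.006]
ft_force: [-2.2, -2.3, 6.0]
finger_gap: 0.0241
```

```bash
python3 chk.py 7
```

```text
t 13.2 pos [0.5136 0.1783 0.1979] yaw -69.73 shift tool [ 0.0115 -0.0028 -0.0019] tilt 0.98 twist 0.07 gap 0.024127999590927447 f [-2.2 -2.3  6. ]
[ 0.017   0.0017 -0.9999]
sole [0.51424216 0.17599761 0.05789409]
s7 plate x at z.13 0.0012 yaw err -0.35 pitch 0.12 rect [  5.  130.8] [113.6 116.6] 89.64 1516
  z0.09 [-53.5  56.9] mid 1.7;  z0.11 [-51.7  59.4] mid 3.8;  z0.13 [-50.6  61.9] mid 5.7;  z0.15 [-49.1  61.9] mid 6.4;  z0.17 [-47.8  61.7] mid 7.0;  z0.19 [-46.6  63.6] mid 8.5;
d7 plate x at z.13 0.0031 yaw err 1.5 pitch 0.46 rect [  4.3 131.3] [114.7 113.6] 88.53 259
  z0.09 [-40.9  56.6] mid 7.8;  z0.11 [-41.   57.8] mid 8.4;  z0.13 [-29.7  59.3] mid 14.8;  z0.15 [-1.1 60.5] mid 29.7;  z0.17 [ 8.8 62. ] mid 35.4;  z0.19 [20.2 62.2] mid 41.2;
scale 5.0
t 13.3 pos [0.5135 0.1787 0.1978] yaw -69.7 shift tool [ 0.0119 -0.0027 -0.002 ] tilt 0.97 twist 0.10 gap 0.023821169538102253 f [-2.  -0.8  7.5]
```

servo_tool:
  series:
    - {"gripper": 0.01,"translation": [-0.004,0,0.001],"twist": 0}
    - {"gripper": 0.01,"translation": [-0.004,0,0.001],"twist": 0}
    - {"gripper": 0.01,"translation": [-0.004,0,0.001],"twist": 0}
    - {"gripper": 0.01,"translation": [-0.004,0,0.0012],"twist": 0}
    - {"gripper": 0.01,"translation": [-0.003,0,0.0012],"twist": 0}

```text
t: 13.72
position: [0.507, 0.1959, 0.1949]
orientation: [0.821, -0.571, 0.008, 0.006]
ft_force: [-2.7, -0.4, 6.8]
finger_gap: 0.0242
```

```bash
python3 chk.py 8
```

```text
t 13.72 pos [0.507  0.1959 0.1949] yaw -69.67 shift tool [ 0.0304 -0.0029 -0.0045] tilt 1.13 twist 0.13 gap 0.024150081876033506 f [-2.7 -0.4  6.8]
[ 1.960e-02  3.000e-04 -9.998e-01]
sole [0.50788203 0.19333973 0.05489988]
s8 plate x at z.13 0.0011 yaw err -0.3 pitch -0.02 rect [ 13.2 130.3] [125.9 112. ] 80.55 1495
  z0.09 [-49.9  62.3] mid 6.2;  z0.11 [-47.1  65.6] mid 9.3;  z0.13 [-44.   69.1] mid 12.5;  z0.15 [-40.1  73.4] mid 16.7;  z0.17 [-36.9  78.1] mid 20.6;  z0.19 [-32.9  76.5] mid 21.8;
d8 plate x at z.13 0.0034 yaw err 1.85 pitch -0.0 rect [ 22.1 130.5] [128.1  92.1] 79.86 260
  z0.09 [-29.4  61.9] mid 16.2;  z0.11 [-17.8  65.1] mid 23.6;  z0.13 [-7.7 69. ] mid 30.6;  z0.15 [18.4 73.4] mid 45.9;  z0.17 [21.5 76.4] mid 48.9;  z0.19 [35.8 76.8] mid 56.3;
scale 5.0
t 13.82 pos [0.5069 0.1961 0.1948] yaw -69.65 shift tool [ 0.0306 -0.0029 -0.0046] tilt 1.12 twist 0.15 gap 0.02438891718680921 f [-2.6 -0.3  6.6]
```

View pics/s8c.png

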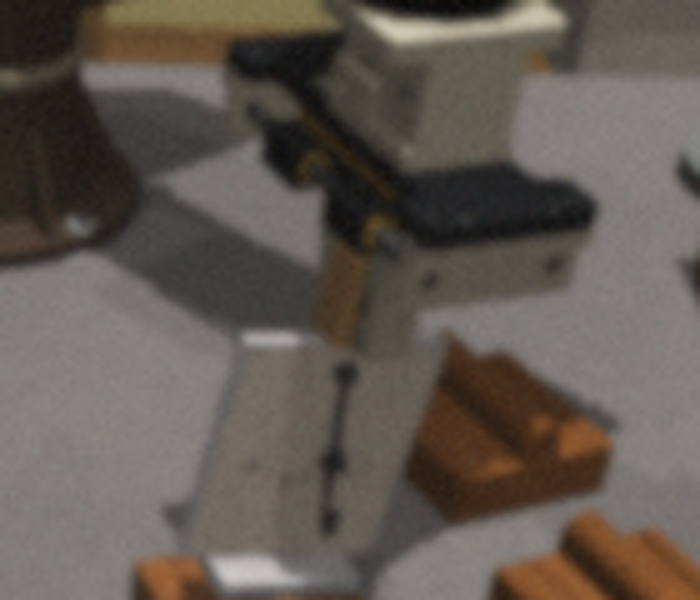

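```bash
python3 - <<'E'
from h import *
for i in range(22): r.snapshot('scene')
snap('scene','s9'); go([.5202,.1685,.2],-69.8); 
im=cv2.imread('pics/s9.png')[160:215,375:430]; cv2.imwrite('pics/s9c.png',cv2.resize(im,None,fx=10,fy=10,interpolation=cv2.INTER_CUBIC))
E
```

```text
t 14.97 pos [0.507  0.196  0.1949] yaw -69.68 shift tool [ 0.0304 -0.0029 -0.0046] tilt 1.1 twist 0.12 gap 0.02403408145185158 f [-3.5  0.5  7.2]
```

View pics/s9c.png

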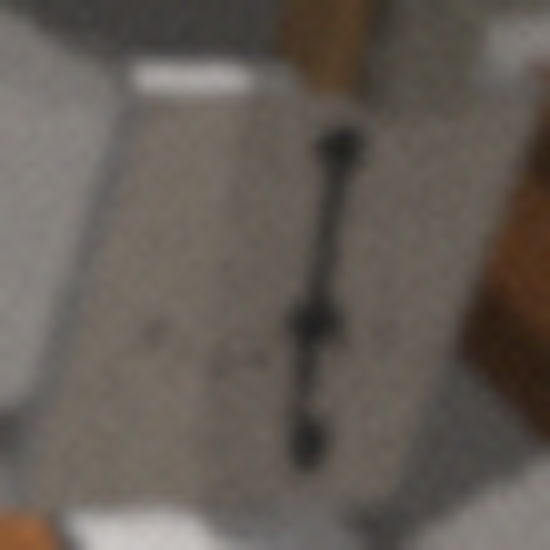

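```bash
cat > vis.py <<'E'
from h import *
# gauge frame G on ridge: yaw, lean phi (rot about x by -phi), origin o
def rel(s,phi,mark,o,yaw=20.3):
    Rg=Ro.from_euler('z',yaw,degrees=True).as_matrix()@Ro.from_euler('x',-phi).as_matrix()
    def at(xg,r,a,): return np.array(proj(s,np.array(o)+Rg@np.array([xg,r*np.sin(a),.12-r*np.cos(a)])))
    p=at(.007,0,0); return p,at(.007,.050,phi)-p,at(.007,.082,phi)-p,at(.007,.0895,mark)-p,at(.007,.082,mark)-p
if __name__=='__main__':
    np.set_printoptions(precision=2,suppress=True)
    s=load('s9'); o=[.5205,.168,.06]
    for phi in(.17,.18,.19):
        for mk in (phi,phi+.03,phi+.06,phi+.09):
            q=rel(s,phi,mk,o); print(phi,round(mk,3),*q)
E
python3 vis.py
```

```text
0.17 0.17 [408.62 174.62] [-2.78 17.43] [-4.45 27.98] [-4.84 30.39] [-4.45 27.98]
0.17 0.2 [408.62 174.62] [-2.78 17.43] [-4.45 27.98] [-3.85 30.19] [-3.54 27.79]
0.17 0.23 [408.62 174.62] [-2.78 17.43] [-4.45 27.98] [-2.85 29.96] [-2.63 27.59]
0.17 0.26 [408.62 174.62] [-2.78 17.43] [-4.45 27.98] [-1.86 29.71] [-1.71 27.36]
0.18 0.18 [409.07 174.62] [-2.79 17.42] [-4.48 27.97] [-4.86 30.37] [-4.48 27.97]
0.18 0.21 [409.07 174.62] [-2.79 17.42] [-4.48 27.97] [-3.87 30.17] [-3.56 27.78]
0.18 0.24 [409.07 174.62] [-2.79 17.42] [-4.48 27.97] [-2.88 29.95] [-2.65 27.58]
0.18 0.27 [409.07 174.62] [-2.79 17.42] [-4.48 27.97] [-1.88 29.7 ] [-1.73 27.35]
0.19 0.19 [409.52 174.62] [-2.8  17.41] [-4.5  27.95] [-4.89 30.36] [-4.5  27.95]
0.19 0.22 [409.52 174.62] [-2.8  17.41] [-4.5  27.95] [-3.9  30.16] [-3.59 27.77]
0.19 0.25 [409.52 174.62] [-2.8  17.41] [-4.5  27.95] [-2.9  29.93] [-2.67 27.56]
0.19 0.28 [409.52 174.62] [-2.8  17.41] [-4.5  27.95] [-1.91 29.68] [-1.76 27.34]
```

servo_tool:
  series:
    - {"gripper": 0.01,"translation": [-0.004,0,0.0012],"twist": 0}
    - {"gripper": 0.01,"translation": [-0.004,0,0.0012],"twist": 0}

```text
t: 15.13
position: [0.5042, 0.2032, 0.1931]
orientation: [0.821, -0.571, 0.008, 0.006]
ft_force: [-1.6, -1.4, 3.8]
finger_gap: 0.0239
```

```bash
cat > look.py <<'E'
from pl import *
import sys
n=sys.argv[1]
go([.5202,.1685,.2],-69.8)
for i in range(18): r.snapshot('scene')
fs=[]
for i in range(6): s=r.snapshot('scene'); fs.append(s['frame'].astype(float))
s['frame']=np.mean(fs,0); cv2.imwrite(f'pics/s{n}.png',np.clip(s['frame'][:,:,::-1],0,255).astype('uint8')); np.savez(f'pics/s{n}.npz',**s)
u0=int(sys.argv[2])
im=cv2.imread(f'pics/s{n}.png')[165:220,u0:u0+55]; cv2.imwrite(f'pics/s{n}c.png',cv2.resize(im,None,fx=10,fy=10,interpolation=cv2.INTER_CUBIC))
go([.5202,.1685,.2],-69.8); s2,T=tool(); print(T[2].round(4),s2['position'][:2]@np.array([-.345,.938]))
Q,F=plate('s'+n,(.522,.1676)); edges(F)
E
python3 look.py 10 380
```

```text
t 15.13 pos [0.5042 0.2032 0.1931] yaw -69.7 shift tool [ 0.0382 -0.003  -0.0061] tilt 1.13 twist 0.10 gap 0.02394914969270551 f [-1.6 -1.4  3.8]
t 16.33 pos [0.5041 0.2035 0.193 ] yaw -69.68 shift tool [ 0.0385 -0.0029 -0.0063] tilt 1.1 twist 0.12 gap 0.023888494155944566 f [-2.9 -0.5  5.8]
[ 1.920e-02 -2.000e-04 -9.998e-01] 0.0169471062454159
s10 plate x at z.13 0.0011 yaw err -0.35 pitch -0.03 rect [ 15.6 128.4] [125.5 113.1] 78.82 1497
  z0.09 [-49.9  65.1] mid 7.6;  z0.11 [-44.6  70.2] mid 12.8;  z0.13 [-41.8  73.8] mid 16.0;  z0.15 [-37.  78.] mid 20.5;  z0.17 [-31.3  82.8] mid 25.7;  z0.19 [-26.   74.9] mid 24.4;
```

View pics/s10c.png

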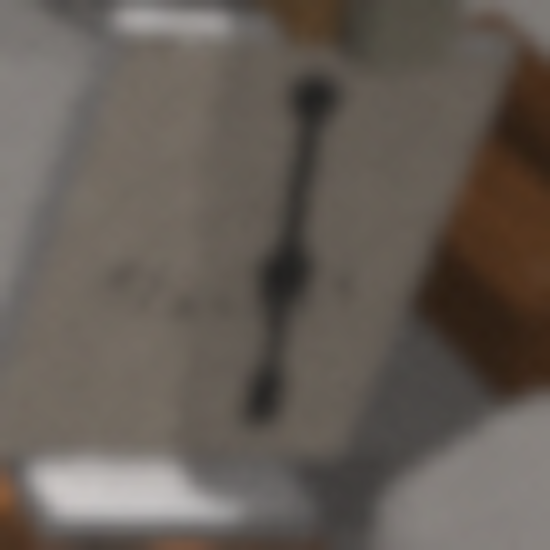

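```bash
python3 - <<'E'
from vis import *
s=load('s10'); g=s['frame'].mean(2)
u0=380;v0=165
for v in range(173,209):
    row=g[v]; c=411.4-.1676*(v-174.9)
    u=np.arange(int(c)-7,int(c)+8); b=np.interp(u,[u[0],u[-1]],[np.mean(row[u[:3]]),np.mean(row[u[-3:]])]); w=np.clip(b-row[u]-6,0,None)
    print(v,'exp %.2f'%c,'cen %.2f'%((w*u).sum()/max(w.sum(),1e-6)),'w %.0f'%w.sum())
for phi in(.22,.23,.24):
    for mk in(phi,phi+.03): print(phi,mk,*rel(s,phi,mk,[.5205,.168,.06]))
# earlier level image
s=load('s6');
for mk in (.2,.23,.26): print('level',mk,*rel(s,-.01,mk,[.5205,.168,.06]))
im=cv2.imread('pics/s6.png')[160:215,375:430]; cv2.imwrite('pics/s6d.png',cv2.resize(im,None,fx=10,fy=10,interpolation=cv2.INTER_CUBIC))
s=load('s1')
E
```

```text
173 exp 411.72 cen 411.02 w 149
174 exp 411.55 cen 410.98 w 214
175 exp 411.38 cen 410.88 w 201
176 exp 411.22 cen 410.77 w 147
177 exp 411.05 cen 410.66 w 101
178 exp 410.88 cen 410.39 w 78
179 exp 410.71 cen 410.25 w 79
180 exp 410.55 cen 410.12 w 77
181 exp 410.38 cen 409.90 w 81
182 exp 410.21 cen 409.71 w 80
183 exp 410.04 cen 409.47 w 81
184 exp 409.87 cen 409.29 w 81
185 exp 409.71 cen 409.14 w 81
186 exp 409.54 cen 408.92 w 80
187 exp 409.37 cen 408.80 w 81
188 exp 409.20 cen 408.68 w 91
189 exp 409.04 cen 408.51 w 123
190 exp 408.87 cen 408.35 w 174
191 exp 408.70 cen 408.14 w 224
192 exp 408.53 cen 407.95 w 227
193 exp 408.37 cen 407.75 w 194
194 exp 408.20 cen 407.62 w 159
195 exp 408.03 cen 407.54 w 117
196 exp 407.86 cen 407.33 w 93
197 exp 407.70 cen 407.20 w 76
198 exp 407.53 cen 407.12 w 64
199 exp 407.36 cen 406.92 w 65
200 exp 407.19 cen 406.70 w 59
201 exp 407.03 cen 406.52 w 75
202 exp 406.86 cen 406.28 w 117
203 exp 406.69 cen 406.15 w 151
204 exp 406.52 cen 405.97 w 151
205 exp 406.36 cen 405.74 w 151
206 exp 406.19 cen 405.54 w 113
207 exp 406.02 cen 405.41 w 4
[... 611 characters left out ...]
411.72473719 174.69355471] [-2.87099423 17.37135279] [-4.60895864 27.88714991] [-5.00572397 30.28783409] [-4.60895864 27.88714991]
0.24 0.27 [411.72473719 174.69355471] [-2.87099423 17.37135279] [-4.60895864 27.88714991] [-4.01858147 30.08814105] [-3.7002402  27.70463905]
level 0.2 [400.25756748 175.43690872] [-2.50845047 17.51495125] [-4.02612095 28.11190132] [ 2.658894   28.58954068] [ 2.44887943 26.33137626]
level 0.23 [400.25756748 175.43690872] [-2.50845047 17.51495125] [-4.02612095 28.11190132] [ 3.65817386 28.21443395] [ 3.36929308 25.9863803 ]
level 0.26 [400.25756748 175.43690872] [-2.50845047 17.51495125] [-4.02612095 28.11190132] [ 4.65395453 27.81568474] [ 4.2864989  25.61948154]
```

View pics/s6d.png

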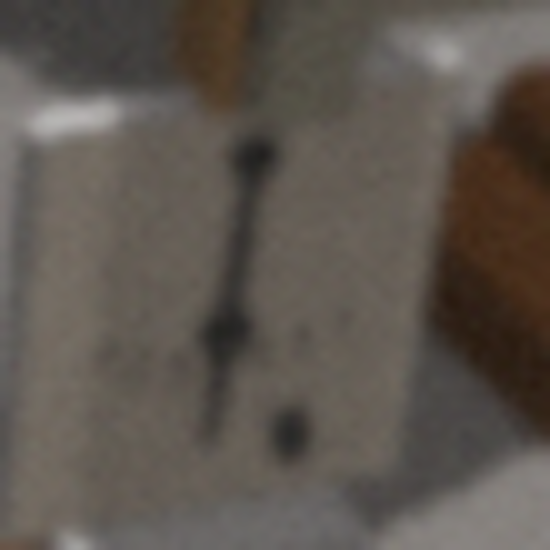

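The averaged crop shows the pivot at (411.0,174.9), the bob at (407.9,192) and the tab at (405.7,205). Pointer and tab lie on one line, within about 0.01 to 0.02 rad depending on how deep the tab sits. I'll nudge it slightly and lighten the contact.

servo_tool:
  series:
    - {"gripper": 0.01,"translation": [-0.001,0,0],"twist": 0}

```text
t: 16.42
position: [0.5037, 0.2045, 0.1928]
orientation: [0.821, -0.571, 0.008, 0.005]
ft_force: [0.1, 0.1, -2.6]
finger_gap: 0.0242
```

```bash
python3 look.py 11 380
```

```text
t 16.42 pos [0.5037 0.2045 0.1928] yaw -69.67 shift tool [ 0.0396 -0.003  -0.0064] tilt 1.1 twist 0.13 gap 0.024207305970559305 f [ 0.1  0.1 -2.6]
t 17.62 pos [0.5038 0.2043 0.1928] yaw -69.68 shift tool [ 0.0394 -0.003  -0.0064] tilt 1.11 twist 0.12 gap 0.02387920481857839 f [ 0.1 -0.3 -2.2]
[ 0.0193 -0.     -0.9998] 0.01787059835172941
s11 plate x at z.13 0.0012 yaw err -0.22 pitch -0.18 rect [ 17.8 128. ] [127.1 111.1] 77.36 1495
  z0.09 [-47.6  66.7] mid 9.5;  z0.11 [-43.8  71.9] mid 14.1;  z0.13 [-39.5  74.5] mid 17.5;  z0.15 [-34.2  79.1] mid 22.5;  z0.17 [-31.6  84.9] mid 26.6;  z0.19 [-26.   74.8] mid 24.4;
```

servo_tool:
  series:
    - {"gripper": 0.01,"translation": [0,0,0.0005],"twist": 0}

```text
t: 17.7
position: [0.5039, 0.2044, 0.1928]
orientation: [0.821, -0.571, 0.008, 0.005]
ft_force: [-3.0, 1.0, 5.0]
finger_gap: 0.024
```

```bash
python3 look.py 12 380; python3 - <<'E'
from vis import *
s=load('s12'); g=s['frame'].mean(2); C=[]
for v in range(173,209):
    row=g[v]; c=411.6-.1652*(v-174.9)
    u=np.arange(int(c)-7,int(c)+8); b=np.interp(u,[u[0],u[-1]],[np.mean(row[u[:3]]),np.mean(row[u[-3:]])]); w=np.clip(b-row[u]-6,0,None); C.append((v,(w*u).sum()/w.sum(),w.sum()))
C=np.array(C); m=(C[:,0]>=177)&(C[:,0]<=200); p=np.polyfit(C[m,0],C[m,1],1); print(p); 
for c in C[28:35]: print(c, 'minus line %.2f'%(c[1]-np.polyval(p,c[0])))
E
```

```text
t 17.7 pos [0.5039 0.2044 0.1928] yaw -69.67 shift tool [ 0.0394 -0.0028 -0.0065] tilt 1.12 twist 0.13 gap 0.02404247040839831 f [-3.  1.  5.]
t 18.9 pos [0.5039 0.2044 0.1928] yaw -69.67 shift tool [ 0.0395 -0.0028 -0.0065] tilt 1.11 twist 0.13 gap 0.02377909475973178 f [-2.3  1.5  5.5]
[ 1.930e-02 -6.000e-04 -9.998e-01] 0.017876666077189962
s12 plate x at z.13 0.0013 yaw err -0.26 pitch -0.03 rect [ 17.7 128.7] [129.5 110.8] 76.73 1495
  z0.09 [-47.2  64.9] mid 8.8;  z0.11 [-45.7  69.8] mid 12.1;  z0.13 [-39.6  73.9] mid 17.2;  z0.15 [-34.3  81.2] mid 23.5;  z0.17 [-30.9  85.2] mid 27.1;  z0.19 [-25.5  78.6] mid 26.5;
[-1.66550350e-01  4.40414414e+02]
[201.         407.00827337  74.82407407] minus line 0.07
[202.         406.69536923 119.31349206] minus line -0.08
[203.         406.48914358 150.96031746] minus line -0.12
[204.         406.32201969 165.67063492] minus line -0.12
[205.         406.1886559  149.69444444] minus line -0.08
[206.         406.01288848 112.27777778] minus line -0.09
[207.         406.01791992  50.0462963 ] minus line 0.08
```

View pics/s12c.png

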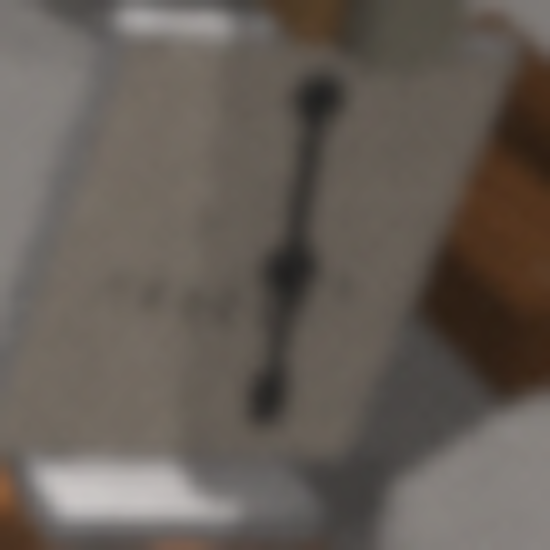

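servo_tool:
  series:
    - {"gripper": 0.01,"translation": [0,0,0.0002],"twist": 0}

```text
t: 18.98
position: [0.5039, 0.2044, 0.1928]
orientation: [0.821, -0.571, 0.008, 0.005]
ft_force: [-1.9, 1.0, 3.4]
finger_gap: 0.0242
```

```bash
python3 look.py 13 380; python3 - <<'E'
from pl import *
snap('side','d13'); print(r.read_state()['ft_force']); crop('d13',260,130,420,300,'d13c')
snap('scene','s14'); crop('s14',200,90,540,320,'s14c')
E
```

```text
t 18.98 pos [0.5039 0.2044 0.1928] yaw -69.67 shift tool [ 0.0395 -0.0028 -0.0064] tilt 1.11 twist 0.13 gap 0.02422007314178661 f [-1.9  1.   3.4]
t 20.18 pos [0.5039 0.2044 0.1928] yaw -69.67 shift tool [ 0.0395 -0.0028 -0.0065] tilt 1.11 twist 0.13 gap 0.02378931949585325 f [-2.9  0.9  5.8]
[ 1.930e-02 -7.000e-04 -9.998e-01] 0.017899554525488137
s13 plate x at z.13 0.0013 yaw err -0.25 pitch -0.02 rect [ 17.6 128.4] [127.8 112.9] 77.41 1492
  z0.09 [-48.   66.9] mid 9.4;  z0.11 [-43.8  71.1] mid 13.6;  z0.13 [-39.8  74.6] mid 17.4;  z0.15 [-35.3  81.3] mid 23.0;  z0.17 [-30.9  83.9] mid 26.5;  z0.19 [-26.1  76.5] mid 25.2;
[-2.20251996  0.6219558   5.2647537 ]
scale 3.5294117647058822
scale 2.3529411764705883
```

View pics/d13c.png

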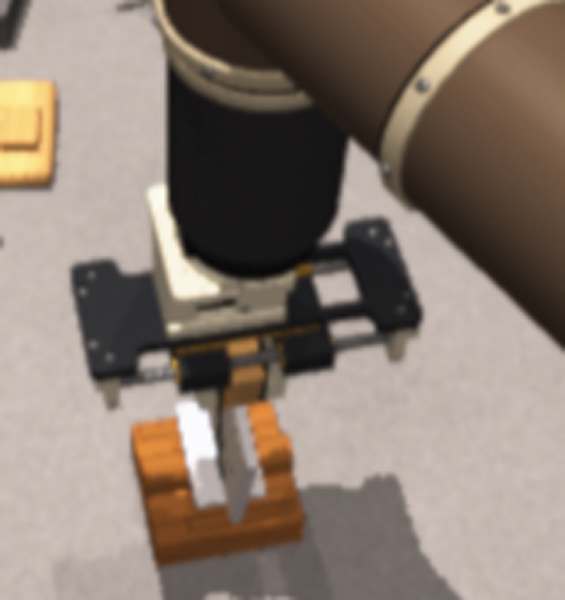

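View pics/s14c.png

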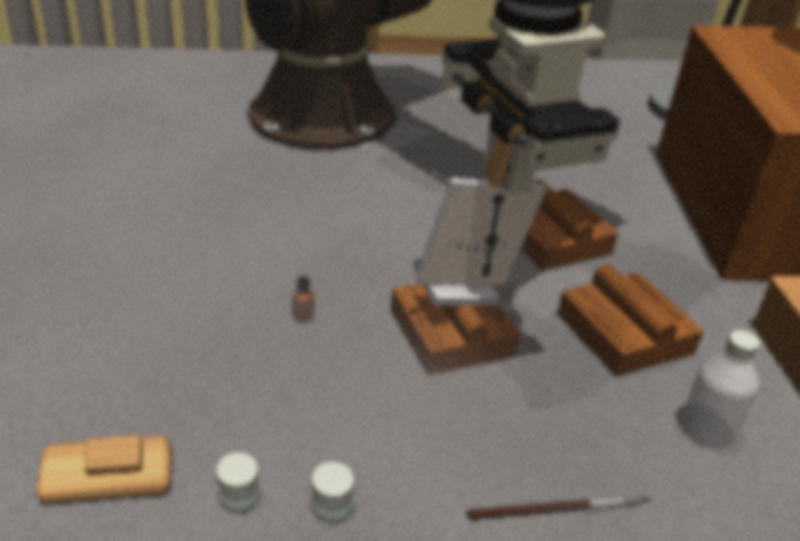

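View pics/s13c.png

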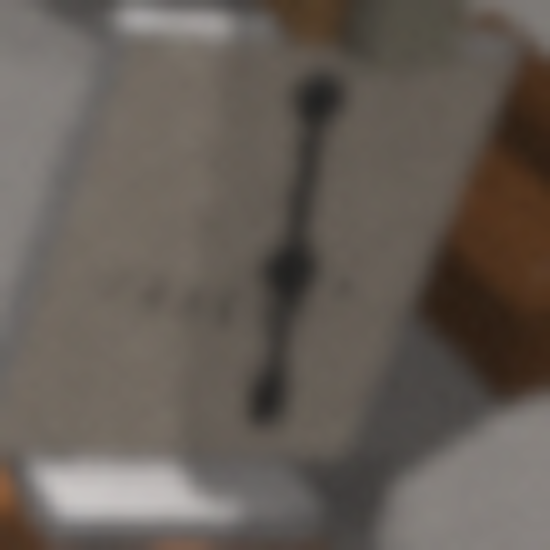

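servo_tool:
  series:
    - {"gripper": 0.01,"translation": [0,0,0],"twist": 0}

```text
t: 20.37
position: [0.5039, 0.2044, 0.1928]
orientation: [0.821, -0.571, 0.008, 0.005]
ft_force: [-2.6, -0.3, 3.1]
finger_gap: 0.024
```

```bash
python3 look.py 15 380
```

```text
t 20.37 pos [0.5039 0.2044 0.1928] yaw -69.66 shift tool [ 0.0395 -0.0028 -0.0065] tilt 1.11 twist 0.14 gap 0.02397418826776549 f [-2.6 -0.3  3.1]
t 21.57 pos [0.504  0.2044 0.1928] yaw -69.66 shift tool [ 0.0395 -0.0028 -0.0065] tilt 1.11 twist 0.14 gap 0.024335148415984872 f [-3.2  0.6  4.9]
[ 1.940e-02 -7.000e-04 -9.998e-01] 0.017897333969672857
s15 plate x at z.13 0.0014 yaw err -0.24 pitch -0.04 rect [ 18.  129.4] [127.2 111.3] 76.73 1493
  z0.09 [-48.7  65.5] mid 8.4;  z0.11 [-43.3  69.8] mid 13.2;  z0.13 [-40.1  75.2] mid 17.5;  z0.15 [-34.2  81.6] mid 23.7;  z0.17 [-30.9  85.1] mid 27.1;  z0.19 [-26.4  70.9] mid 22.3;
```

servo_tool:
  series:
    - {"gripper": 0.01,"translation": [0,0,-0.0003],"twist": 0}

```text
t: 21.65
position: [0.5038, 0.2044, 0.1928]
orientation: [0.821, -0.571, 0.008, 0.005]
ft_force: [-1.1, 0.4, 0.7]
finger_gap: 0.0238
```

```bash
python3 look.py 16 380
```

```text
t 21.65 pos [0.5038 0.2044 0.1928] yaw -69.67 shift tool [ 0.0394 -0.0029 -0.0064] tilt 1.11 twist 0.13 gap 0.02375286082612322 f [-1.1  0.4  0.7]
t 22.85 pos [0.5039 0.2044 0.193 ] yaw -69.67 shift tool [ 0.0394 -0.0028 -0.0063] tilt 1.11 twist 0.13 gap 0.02420340243040699 f [ 0.2  0.2 -3.6]
[ 1.930e-02 -6.000e-04 -9.998e-01] 0.01787000662560667
s16 plate x at z.13 0.0016 yaw err -0.16 pitch -0.19 rect [ 17.6 129.5] [126.2 111.4] 77.26 1489
  z0.09 [-49.   65.8] mid 8.4;  z0.11 [-43.9  69.9] mid 13.0;  z0.13 [-39.9  76. ] mid 18.1;  z0.15 [-34.6  80.6] mid 23.0;  z0.17 [-30.9  85.3] mid 27.2;  z0.19 [-26.5  76.3] mid 24.9;
```

Contact may just have gone, since the force now reads the full weight. I'll set it back a touch.

servo_tool:
  series:
    - {"gripper": 0.01,"translation": [0,0,0.0003],"twist": 0}

```text
t: 22.93
position: [0.5041, 0.2045, 0.1928]
orientation: [0.821, -0.571, 0.008, 0.005]
ft_force: [-1.0, -0.0, 1.3]
finger_gap: 0.0239
```

```bash
python3 look.py 17 380; python3 -c "
from h import *
f=[]
for i in range(6): r.snapshot('side'); f.append(r.read_state()['ft_force'])
print(np.mean(f,0))"
```

```text
t 22.93 pos [0.5041 0.2045 0.1928] yaw -69.67 shift tool [ 0.0395 -0.0026 -0.0064] tilt 1.11 twist 0.13 gap 0.02391525139999432 f [-1.  -0.   1.3]
t 24.13 pos [0.5041 0.2045 0.1928] yaw -69.67 shift tool [ 0.0395 -0.0026 -0.0064] tilt 1.11 twist 0.13 gap 0.023899961697375613 f [-0.6  0.9  1.3]
[ 1.930e-02 -9.000e-04 -9.998e-01] 0.017905501972466847
s17 plate x at z.13 0.0017 yaw err -0.24 pitch -0.23 rect [ 18.1 129.6] [127.2 111.7] 76.61 1492
  z0.09 [-47.7  66.9] mid 9.6;  z0.11 [-43.7  72.3] mid 14.3;  z0.13 [-40.   76.7] mid 18.4;  z0.15 [-35.   81.1] mid 23.0;  z0.17 [-30.7  85. ] mid 27.1;  z0.19 [-25.8  79. ] mid 26.6;
[-0.23303682  0.68941552  0.6764949 ]
```

```bash
python3 - <<'E'
from vis import *
s=load('s17'); g=s['frame'].mean(2); C=[]
for v in range(173,209):
    row=g[v]; c=411.6-.1652*(v-174.9)
    u=np.arange(int(c)-7,int(c)+8); b=np.interp(u,[u[0],u[-1]],[np.mean(row[u[:3]]),np.mean(row[u[-3:]])]); w=np.clip(b-row[u]-6,0,None); C.append((v,(w*u).sum()/w.sum(),w.sum()))
C=np.array(C); m=(C[:,0]>=177)&(C[:,0]<=200); p=np.polyfit(C[m,0],C[m,1],1); print(p)
for c in C[29:35]: print(c[0],'minus line %.2f'%(c[1]-np.polyval(p,c[0])))
print(r.read_state()['ft_force'], r.read_state()['t']); r.close_job()
E
```

```text
[-1.67692958e-01  4.40672380e+02]
202.0 minus line -0.08
203.0 minus line -0.16
204.0 minus line -0.09
205.0 minus line -0.04
206.0 minus line -0.00
207.0 minus line 0.09
[-0.42206688  0.70211489  1.09336881] 24.4333
the job is handed in; nothing more can be done
```

I set the gauge on the ridge of the plinth farthest to the robot's right and rocked it sideways until its pointer lined up with the setting tab. I handed it in at about 24.4 s, still gripping at 10 N.

Last checks:
- **Pointer on the tab:** in the scene view the tab centre lies within about 0.1 px of the pointer's line, which is under 0.01 rad. The two mark readings disagree: about 0.25 rad from the wrist view before the grasp and about 0.23 from the scene view. The final lean was about 0.235 rad, so the true error could be up to about 0.02 rad.
- **Contact:** the sole rests on the ridge with about 4 N. While I was lightening the press, the sole may have lifted off briefly, so I lowered it again.
- **Position:** before rocking, the sole was within about 1 mm of the middle across the ridge and about 2 mm short of it along the ridge. It stayed at that distance along the ridge.
- **Squareness:** the dial plate reads square to within about 0.3° in the scene view. The side view had read 1.3–2.0° off, but from far fewer points.
- **Setting down:** I set it down three times to centre it, because the tool sagged and tilted up to 3.4° on the way. Pressing on the ridge levelled it again. On the last setting-down the gauge leaned about 0.03 rad, and I brought it to about 0.01 rad of level before rocking it.
- **Other things:** I touched nothing else, and the last pictures show the nearby bystanders standing where they were.

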